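Scrap the worn-out battery, click the good one into the charger

TASK

The battery with the red tape, lying in the mouth of the charger, is finished: take it off and push it over the sill and through the flap of the used-battery box until it has dropped inside and the flap has swung shut behind it. Then slide the other battery, contacts first, down the charger's sloping bay until it is fully home and the orange catch has clicked up behind it. Leave both batteries lying free and everything else on the bench as it stands.

Things in the scene. Friction and masses are not known exactly. Their poses are not given: they have to be found in the camera images.
- good_pack: the good battery, plain grey and black, lying flat on the bench; 0.4 kg, 90 mm long (x), 56 mm high. Its foot is a 60 mm wide, 8 mm high flange; above that the body is 50 mm wide: grip it across the 50 mm, 20 to 55 mm up. Brass contacts mark its nose, the -x end. Origin: centre of the underside; x from nose to tail, z out of the top
- good_pack_nose (a point): point on good_pack's nose end, on its centre line, 45 mm from the pack's centre, 4 mm above the underside
- good_pack_tail (a point): the same point on good_pack's tail end, 45 mm the other way
- worn_pack: the worn-out battery: same size, mass and axes as good_pack, with red tape round the nose half of its upper shell. It starts on the upper deck in the charger's mouth, nose down the slope, resting against the orange catch; nothing else holds it and it lifts straight off the deck
- worn_pack_mid (a point): the middle of worn_pack, 28 mm above its underside
- charger: black wedge-shaped charger, fixed, 202 x 100 mm, 123 mm high. Origin: centre of the underside; x points level from its low end to its high end, z up. The deck rises 25 degrees towards +x, from the end stop (x -72.5 mm, deck 45 mm high) to the top edge (x +95, 123 mm high). A battery is laid on the upper deck, nose down the slope, and slid down (-x) until its nose meets the stop
- charger_mouth (a point): middle of the deck's top edge, 185 mm up the slope from the end stop's face. Side walls 10.5 mm high stand 65 mm apart from 0 to 115 mm up the slope and flare to 84 mm here
- lip_entry (a point): middle of the deck where the lips begin, 73 mm up the slope. From here down to the stop, lips on both side walls reach over the battery's flange (56 mm apart, underside 10.5 mm and top 14 mm above the deck, lead-in up to 18 mm), so a battery goes in only along the deck, flat on it; with its nose more than 76 mm up the slope it is clear of them
- bay_nose (a point): where good_pack_nose lies when the battery is home: at the face of the end stop (28 mm high), 4 mm off the deck; charger frame (-74, 0, 49) mm
- bay_tail (a point): where good_pack_tail lies then: charger frame (7, 0, 87) mm, 90 mm up the slope from bay_nose, 2.5 mm past the catch's tip
- catch (a joint): angle of the orange spring-leaf catch in the middle of the deck: 0 = sprung up, 0.12 = pressed flush with the deck by a battery over it, 0.2 = stop. It takes about 5 to 10 N along the slope to slide a battery over it
- catch_tip (a point): top of the catch's free end, 18 mm wide, 92.5 mm up the slope from the end stop's face, 5.5 mm above the deck when sprung up; the leaf rises out of the deck from 114 mm up the slope
- collector: used-battery box, fixed: clear box with a green front, 180 (x) x 150 x 250 mm high. Origin: on the bench under the box, 20 mm behind the green front; x points from the front (x = -20 mm) to the back (160 mm). The opening in the front is 110 mm wide, from 125 to 215 mm height, shut by the flap. Inside, a steep chute falls to the floor
- sill_edge (a point): middle of the sill at the front face, on the sill's surface: collector frame (-20, 0, 125) mm. The aluminium sill reaches 91 mm out from here and 6 mm in, 94 mm wide between green cheeks 10 mm higher than it (110 mm over the cheeks)
- flap (a joint): angle of the yellow flap, 104 x 86 mm, hung from its top edge 9 mm behind the front face; 0 = shut, grows as it swings into the box, stop 1.5. A light spring shuts it (0.5 to 1.5 N at its lower edge)
- flap_edge (a point): middle of the flap's lower edge, 5 mm above the sill when shut
- tape_roll: bystander: roll of brown tape, 90 mm across, 25 mm high, lying flat
- parts_dish: bystander: steel dish, 84 mm across, 28 mm high
- socket_rail: bystander: rail with six upright sockets, 170 mm long (y), 46 mm high
- screwdriver: bystander: screwdriver with yellow handle, lying down
- paper_cup: bystander: paper cup, 85 mm high
- glue_bottle: bystander: white squeeze bottle with yellow cap, 170 mm high
- driver: bystander: cordless driver without battery lying on its side, about 200 mm long, 63 mm high
Things that resemble listed ones, but are neither listed nor needed, are in the scene too. What is shaped like the good_pack but green, pink or turquoise is not meant.

How it is judged:
By the outcome, as a careful person would: the job done as asked, in the order asked, and still so for the second after the job is handed in, with the robot touching nothing.
It also fails if it takes over 72 s, if anything falls off the work surface, if the arm or the gripper's body presses on something with over 40 N, if the wrist force passes 120 N, or if a joint passes its speed limit or range.

ROBOT

A 6-joint arm with a two-finger parallel gripper is mounted at the origin on the work surface. World frame = base frame: x ahead of the robot, y to its left, z up, the work surface at z = 0. Lengths are in m, angles in rad, forces in N, time in s.
With the tool pointing down it reaches from about 0.4 to 0.825 m from the base axis. Payload 7 kg.
Tool frame: the origin (TCP) lies between the finger pads; the fingertips stand 17 mm ahead of it and the grasp point (between the pads) lies 2 mm behind it; x points along the fingers, z is the direction in which the jaws open and shut, and the axes are right-handed (so a half turn about x gives the same grasp; the last joint's range is limited). The gripper opens to 88 mm and grips with 3 to 60 N. Pads are 19 mm wide; open, the fingers measure 130 mm over their backs; the gripper's body (78 mm by 193 mm) begins 47 mm behind the grasp point.
Start: joints at [0.288, 0.359, 0.012, 0, -1.224, -0.288], TCP at [0.675, -0, 0.219] pointing down, gripper open.
Joint ranges: [-3.07, 3.07], [-1.43, 2.12], [-1.02, 1.25], [-3.03, 1.67], [-3.05, -0], [-3.03, 3.03]. Speed limits (rad/s): [2.39, 2.39, 3.01, 3.14, 3.14, 3.14].

INTERFACE

Orientations are given as [roll, pitch, yaw] about the fixed x, y, z axes, in that order (R = Rz(yaw) Ry(pitch) Rx(roll)).
In Python, from station import * gives the robot as it stands.
- The arm moves only by the tool step_arm, never from a script. Its argument "deltas" is a list of rows, each a list of 5 numbers: the shift along the tool's x, y, z in cm, then the turn about the tool's x in degrees, then the closure, from 0 (fully open) to 1 (shut). In form: [[dx, dy, dz, roll, fingers], ...]. A call has exactly 10 rows; each row is the pose to reach, as a shift and turn from the pose commanded when the call began, along the tool's axes at that moment; what a row does not reach only later rows make up. A row lasts 1/12 s, in which the tool goes at most 41.7 mm and 7.16 degrees, less where a joint would pass 70% of its speed; a pose out of reach is approached as far as the arm can. A call with a gripper value outside its range is refused whole. The fingers move at their own pace and stop on an object; "squeeze" is the grip in N (left out, the last holds). Time passes only in rows, so rows that repeat a pose let the fingers close, or fill a call up. It gives the time, the measured TCP pose, the force and the opening at its end, in the units of the state.
- get_state(): the state, without advancing time (a new reading comes with each control period).
- grab_frame(name): name is "scene" or "side" or "wrist"; returns a dict with "pixels" (480x640x3 uint8, red, green, blue), "range_z" (480x640 float32, m along the optical axis (not along the pixel's ray), 0 where there is no reading), "fx", "fy", "cx", "cy" (pixels), "k1" (the pictures are not rectified: a ray, as slopes to the right and down, at radius r is drawn at 1 + k1 r^2 times it, then the intrinsics apply), "view" (4x4, takes a point from world to camera coordinates); the wrist camera has in their place "hand_eye" (4x4, takes a point from camera to tool coordinates, whose origin is the TCP and whose axes are the tool frame's). Camera axes: x right, y down, z forward; pixel columns grow to the right and rows downward; lengths in m; the calibration is good to about 2 mm. A picture is of the moment at which its call begins: read the wrist's pose just before it.
- job_done(): hands the job in, once; it reports no verdict.
Trained networks look in the newest picture that a camera, given by its name, has taken for a name from the list of things; names that differ only in an ending like _2 or _b are one class to them, and where a whole thing is asked for, a point or a joint stands for the part that bears it (a point fixed in the world has none). Each returns a list of dicts, best first, with "conf" (0 to 1); they miss things now and then, are a little off and sometimes report something else, mostly with a low value. They report only what shows in the picture. A call takes as long as a camera call. They do not tell look-alikes from the thing itself.
- boxes_of(thing, camera): "extent" ([left, top, right, bottom] in pixels, round what is visible of it).
- masks_of(thing, camera): "mask" (480x640 bool, what is visible of it) and "extent" ([left, top, right, bottom] in pixels, round what is visible of it).
The state is a dict: "t": time; "q": joint angles; "qd": joint speeds; "joint_efforts": joint torques, N m; "eef_pos": TCP position; "ee_rot": TCP orientation; "force": force on the tool from outside, world axes, zero at the start; "moment": the same for the moment, N m; "width": finger opening in m.
Only numpy, scipy, OpenCV 4.12 (cv2) and the standard library are available. Lean on these libraries where they do the work, as an engineer would, in place of code of your own. Each camera call takes 0.05 s, during which the arm holds its last target.

## Working session

There is one attempt and no reset: what is moved stays moved. The work goes in short steps, Python scripts to look and compute and a tool call to move; the robot and the scene stay as the last step left them, time stands still between calls to the robot, and variables do not carry over. Pictures are saved under pics/ and viewed, and the job is handed in when it is done.

Besides the shell and the picture viewer there is one more tool, called after "Request:" in YAML: its name, and indented under it one key for each argument. step_arm: Moves the arm, as the interface text tells. Its arguments: {"type":"object","properties":{"deltas":{"type":"array"},"squeeze":{"type":"number"}},"required":["deltas"]}

```bash
ls; mkdir -p pics; python3 - <<'E'
from station import *
import cv2
s=get_state(); print(s)
for n in ["scene","side","wrist"]:
    f=grab_frame(n); cv2.imwrite(f"pics/{n}0.png",f["pixels"][:,:,::-1])
    print(n,f["fx"],f["cx"],f["cy"],f["k1"],f.get("view",f.get("hand_eye")))
E
```

```text
pics
{'t': 0.0, 'q': array([ 2.88096500e-01,  3.59351710e-01,  1.10763929e-02, -3.46441702e-04,
       -1.22412318e+00, -2.88136306e-01]), 'qd': array([ 0.00106704, -0.00088241,  0.00076416,  0.0010553 , -0.0006276 ,
        0.00095964]), 'joint_efforts': array([-8.00930356e-04, -5.82726967e+01,  2.93058443e+01,  6.99745238e+00,
        6.93249181e-03, -2.06530804e-04]), 'eef_pos': array([ 6.74497253e-01, -3.23878422e-05,  2.18253759e-01]), 'ee_rot': array([ 0.08761888,  1.56916138, -3.05413156]), 'force': array([ 0.02007246,  0.2659021 , -0.26022638]), 'moment': array([-0.01878089,  0.01050183,  0.01812104]), 'width': 0.08764347635900398}
scene 561.6765676913736 323.5445306870486 246.34964379842356 -0.013409082660816479 [[-0.57732247  0.81648882 -0.00669061  0.26034703]
 [ 0.45463948  0.31463828 -0.83325008 -0.16604148]
 [-0.67823425 -0.48409581 -0.5528558   1.74501604]
 [ 0.          0.          0.          1.        ]]
side 480.9556590651999 321.1432066174028 241.16245349127647 -0.006967979513385742 [[-0.91650327 -0.39948288  0.02086105  0.58169435]
 [-0.27824033  0.59914192 -0.75074049  0.21786308]
 [ 0.28740925 -0.69386049 -0.66026778  1.19412868]
 [ 0.          0.          0.          1.        ]]
wrist 414.183567137773 322.8188780779572 238.77987614174066 -0.032979278251966386 [[-4.21549739e-04 -2.44028411e-01  9.69767991e-01 -1.66936357e-01]
 [-1.75530295e-03 -9.69766403e-01 -2.44028774e-01  6.57893577e-02]
 [ 9.99998371e-01 -1.80510688e-03 -1.95390151e-05 -4.08327279e-04]
 [ 0.00000000e+00  0.00000000e+00  0.00000000e+00  1.00000000e+00]]
```

View pics/scene0.png

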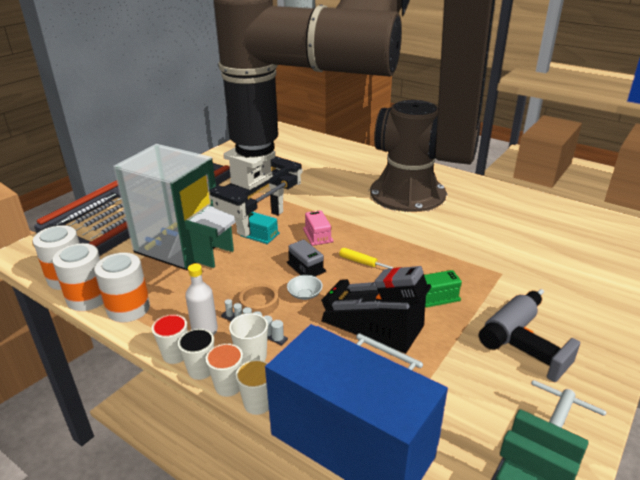

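View pics/side0.png

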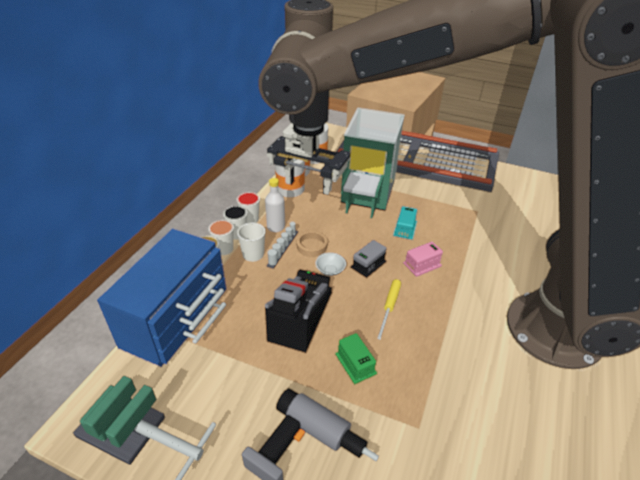

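View pics/wrist0.png

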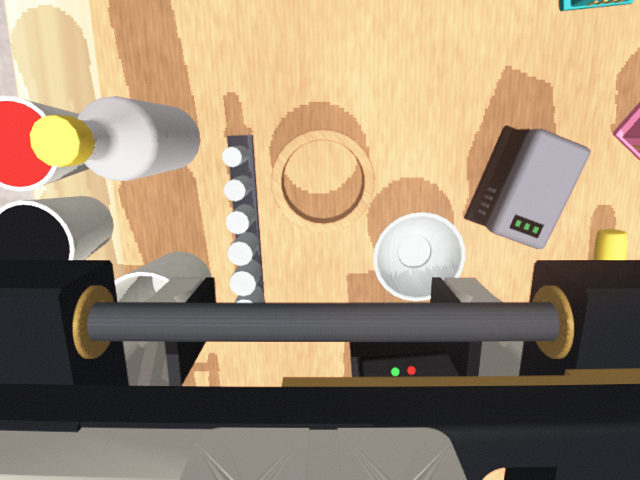

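```bash
cat > h.py <<'E'
from station import *
import numpy as np, cv2
from scipy.spatial.transform import Rotation as R
def cloud(f,T=None):
    """world points HxWx3; for wrist give T tool->world"""
    u,v=np.meshgrid(np.arange(640),np.arange(480))
    K=np.array([[f["fx"],0,f["cx"]],[0,f["fy"],f["cy"]],[0,0,1.]])
    p=cv2.undistortPoints(np.stack([u,v],-1).reshape(-1,1,2).astype(float),K,np.array([f["k1"],0,0,0.])).reshape(480,640,2)
    z=f["range_z"]; c=np.dstack([p[...,0]*z,p[...,1]*z,z,np.ones_like(z)])
    M=np.linalg.inv(f["view"]) if "view" in f else T@f["hand_eye"]
    w=(c@M.T)[...,:3]; w[z<=0]=np.nan
    return w
def toolT(s=None):
    s=s or get_state(); T=np.eye(4); T[:3,:3]=R.from_euler('xyz',s["ee_rot"]).as_matrix(); T[:3,3]=s["eef_pos"]; return T
def proj(f,P,T=None):
    M=f["view"] if "view" in f else np.linalg.inv(T@f["hand_eye"])
    K=np.array([[f["fx"],0,f["cx"]],[0,f["fy"],f["cy"]],[0,0,1.]])
    return cv2.projectPoints(np.asarray(P,float).reshape(-1,1,3),cv2.Rodrigues(M[:3,:3])[0],M[:3,3],K,np.array([f["k1"],0,0,0.]))[0].reshape(-1,2)
E
python3 - <<'E'
from h import *
T=toolT(); print(T.round(3))
F={n:grab_frame(n) for n in ["scene","side","wrist"]}
np.savez("f0.npz",**{n+"_"+k:v for n in F for k,v in F[n].items()},T=T)
for n in F:
    W=cloud(F[n],T)
    for th in ["good_pack","worn_pack","charger","collector","flap","catch"]:
        try: ms=masks_of(th,n)
        except Exception as e: print(n,th,e); continue
        for m in ms[:4]:
            P=W[m["mask"]]; P=P[~np.isnan(P[:,0])]
            if len(P)==0: continue
            print(n,th,round(m["conf"],2),np.round(m["extent"]),len(P),np.median(P,0).round(3),np.percentile(P,2,axis=0).round(3),np.percentile(P,98,axis=0).round(3))
for n,e in [("side",(250,150,470,400)),("scene",(110,130,480,360))]:
    im=F[n]["pixels"][e[1]:e[3],e[0]:e[2],::-1]; cv2.imwrite(f"pics/{n}_crop.png",cv2.resize(im,None,fx=2.1,fy=2.1,interpolation=2))
E
```

```text
[[-0.001 -0.    -1.     0.675]
 [-0.    -1.     0.    -0.   ]
 [-1.     0.     0.001  0.218]
 [ 0.     0.     0.     1.   ]]
scene good_pack 0.96 [424. 272. 462. 310.] 1089 [0.425 0.316 0.044] [0.384 0.277 0.003] [0.465 0.347 0.059]
scene good_pack 0.92 [285. 242. 322. 274.] 964 [ 0.514 -0.008  0.045] [ 0.478 -0.063  0.005] [0.536 0.027 0.059]
scene good_pack 0.72 [248. 214. 279. 244.] 764 [ 0.466 -0.193  0.04 ] [ 0.425 -0.242  0.003] [ 0.481 -0.168  0.059]
scene worn_pack 0.57 [372. 267. 431. 305.] 1672 [0.609 0.299 0.15 ] [0.565 0.246 0.109] [0.617 0.34  0.18 ]
scene charger 0.64 [322. 278. 421. 355.] 4563 [0.633 0.248 0.061] [0.551 0.135 0.011] [0.647 0.33  0.119]
scene collector 0.55 [114. 145. 233. 269.] 10651 [ 0.667 -0.295  0.153] [ 0.546 -0.434  0.011] [ 0.703 -0.19   0.252]
scene collector 0.5 [284. 238. 324. 278.] 1026 [ 0.514 -0.008  0.044] [ 0.478 -0.066  0.003] [0.536 0.027 0.059]
scene flap 0.83 [178. 179. 207. 219.] 779 [ 0.606 -0.276  0.173] [ 0.556 -0.285  0.135] [ 0.651 -0.268  0.208]
scene catch 0.56 [241. 280. 278. 317.] 797 [ 0.669 -0.023  0.019] [ 0.611 -0.065 -
[... 988 characters left out ...]
.131] [ 0.653 -0.267  0.207]
side catch 0.75 [341. 111. 405. 216.] 5080 [ 0.598 -0.275  0.174] [ 0.534 -0.44   0.006] [ 0.685 -0.179  0.252]
wrist good_pack 0.98 [615. 104. 640. 161.] 812 [ 0.401 -0.069  0.01 ] [ 0.388 -0.09   0.003] [ 0.41  -0.05   0.028]
wrist good_pack 0.97 [558.   3. 631.   8.] 579 [ 0.457 -0.173  0.01 ] [ 0.416 -0.177  0.003] [ 0.473 -0.17   0.027]
wrist good_pack 0.74 [463. 123. 590. 247.] 9670 [ 0.51  -0.027  0.056] [ 0.471 -0.068  0.006] [0.535 0.018 0.059]
wrist worn_pack 0.49 [351. 342. 458. 378.] 3414 [0.606 0.131 0.061] [0.564 0.121 0.019] [0.647 0.147 0.069]
wrist charger 0.66 [353. 340. 459. 378.] 3442 [0.606 0.131 0.061] [0.564 0.12  0.019] [0.647 0.146 0.069]
```

View pics/side_crop.png

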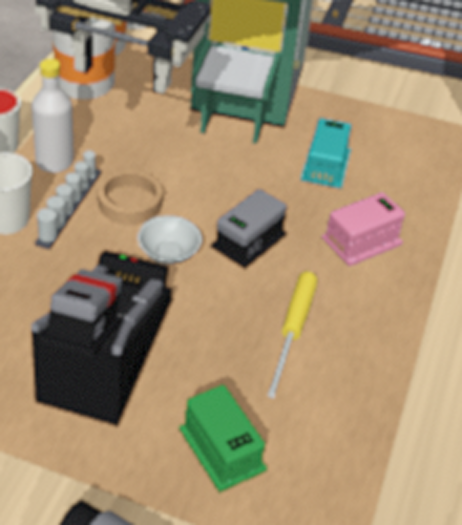

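View pics/scene_crop.png

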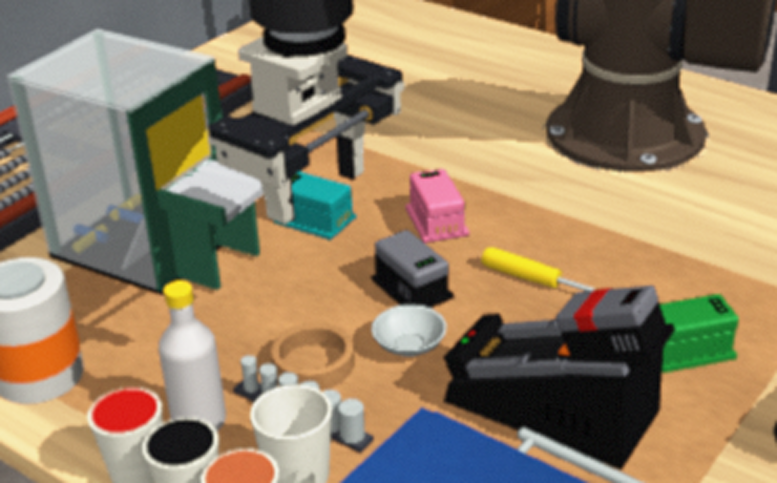

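```bash
python3 - <<'E'
from h import *
d=np.load("f0.npz"); T=d["T"]
F={n:{k[len(n)+1:]:d[k] for k in d.files if k.startswith(n+"_")} for n in ["scene","side","wrist"]}
def sel(W,lo,hi): 
    P=W.reshape(-1,3); P=P[~np.isnan(P[:,0])]; return P[np.all((P>lo)&(P<hi),1)]
for n in F:
    W=cloud(F[n],T)
    # good pack top
    P=sel(W,[.44,-.09,.050],[.56,.05,.066])
    if len(P)>50:
        r=cv2.minAreaRect((P[:,:2]*1000).astype(np.float32)); print(n,"good top",len(P),r,P[:,2].mean(),)
    P=sel(W,[.5,.1,.06],[.7,.36,.2])
    # worn top: normal
    Q=sel(W,[.54,.22,.15],[.67,.37,.2])
    print(n,"bench z",np.median(sel(W,[.38,.02,-.02],[.44,.2,.02])[:,2]) if len(sel(W,[.38,.02,-.02],[.44,.2,.02])) else None)
    Q=sel(W,[.5,-.30,.13],[.7,-.262,.205]); 
    if len(Q)>50:
        c=Q.mean(0); u,s,vt=np.linalg.svd(Q-c); print(n,"flap plane",c,vt[2],len(Q))
    Q=sel(W,[.5,-.27,.11],[.7,-.12,.145])
    if len(Q)>50:
        print(n,"sill",len(Q),Q.min(0),Q.max(0)); S=Q[(Q[:,2]>.12)&(Q[:,2]<.129)]; print("  ",len(S),np.percentile(S,1,axis=0),np.percentile(S,99,axis=0), cv2.minAreaRect((Q[:,:2]*1000).astype(np.float32)), cv2.minAreaRect((S[:,:2]*1000).astype(np.float32)))
# height map from side+scene of charger region
A=np.vstack([sel(cloud(F[n],T),[.5,.1,.005],[.7,.37,.21]) for n in ["side","scene"]])
np.save("charg.npy",A)
import numpy as np
H=np.zeros((280,200))
for p in A[np.argsort(A[:,2])]:
    i=int((p[1]-.1)*1000);j=int((p[0]-.5)*1000); H[max(i-1,0):i+1,max(j-1,0):j+1]=p[2]
cv2.imwrite("pics/hm.png",cv2.resize(cv2.applyColorMap((H*1300).clip(0,255).astype(np.uint8),2),None,fx=2.1,fy=2.1,interpolation=0))
E
```

```text
scene good top 451 ((500.23297119140625, -20.068897247314453), (93.7621841430664, 52.548526763916016), 70.12651824951172) 0.055764064293865975
scene bench z 0.0020762075089475474
scene flap plane [ 0.6223241  -0.2771245   0.16921503] [ 0.01306976 -0.99988167  0.00811345] 1251
scene sill 1072 [ 0.55742728 -0.2699922   0.11032416] [ 0.68328134 -0.16841562  0.14481888]
   720 [ 0.56293415 -0.26881254  0.120262  ] [ 0.67987823 -0.17124031  0.12868614] ((620.4056396484375, -219.1519317626953), (101.54280090332031, 125.84678649902344), 89.93602752685547) ((619.7511596679688, -219.1183624267578), (124.76228332519531, 101.33036804199219), 0.06684980541467667)
side good top 414 ((498.82269287109375, -18.168338775634766), (91.01222229003906, 51.509220123291016), 70.49156188964844) 0.05508333635085155
side bench z 0.000568683942971826
side flap plane [ 0.5949226  -0.27510108  0.16796816] [-0.08503622  0.9963441   0.00820249] 907
side sill 846 [ 0.53940826 -0.26993243  0.11211222] [ 0.67607117 -0.16793917  0.14434109]
   613 [ 0.54427233 -0.26907265  0.12037456] [ 0.66323559 -0.17101262  0.12843912] ((607.9164428710938, -223.21372985839844), (127.72754669189453, 103.32512664794922), 6.36146879196167) ((606.3339233398438, -223.59849548339844), (123.47178649902344, 103.68610382080078), 7.100378036499023)
wrist good top 6761 ((499.39666748046875, -22.40859603881836), (89.94103240966797, 50.506160736083984), 70.63188934326172) 0.0567635463165813
wrist bench z 0.002240518122264057
```

View pics/hm.png

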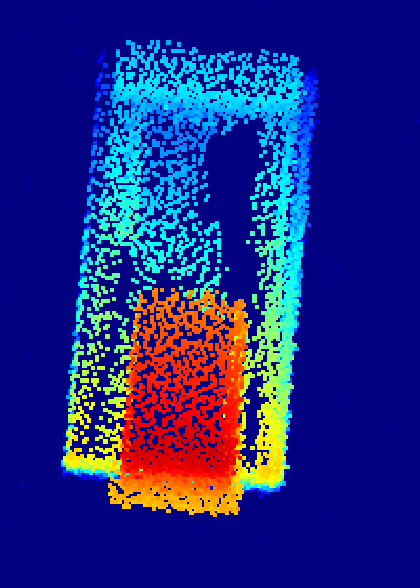

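Request:
step_arm:
  deltas:
    - [-3, 0, 0, 0, 0]
    - [-6, 1, 0.5, 0, 0]
    - [-9, 3, 1.5, 0, 0]
    - [-12, 5, 3, 0, 0]
    - [-14, 7, 4, 0, 0]
    - [-15, 9, 5, 0, 0]
    - [-15, 11, 6, 0, 0]
    - [-15, 12, 6.5, 0, 0]
    - [-15, 12, 6.5, 0, 0]
    - [-15, 12, 6.5, 0, 0]

```text
t: 2.03
eef_pos: [0.6098, -0.1203, 0.369]
ee_rot: [-1.136, 1.571, 2.005]
force: [-0.2, 0.5, -0.0]
width: 0.0876
```

```bash
python3 - <<'E'
from h import *
s=get_state();T=toolT(s);f=grab_frame("wrist");np.savez("f1.npz",**f,T=T)
print(s["t"],s["eef_pos"],s["qd"].round(3)); cv2.imwrite("pics/w1.png",f["pixels"][:,:,::-1])
W=cloud(f,T); np.save("W1.npy",W)
P=W.reshape(-1,3);P=P[~np.isnan(P[:,0])]
Q=P[(P[:,2]>.119)&(P[:,2]<.131)&(P[:,1]<-.15)&(P[:,1]>-.3)]; print(len(Q),Q.min(0),Q.max(0))
print(cv2.minAreaRect((Q[:,:2]*1000).astype(np.float32)))
E
```

```text
2.0333 [ 0.60975916 -0.12031673  0.36900148] [ 0.019  0.014  0.005 -0.002  0.001 -0.003]
16056 [ 0.5312173  -0.29997897  0.11901055] [ 0.90780842 -0.17457807  0.13099621]
((721.924072265625, -236.35411071777344), (113.37770080566406, 375.4339294433594), 86.52454376220703)
```

View pics/w1.png

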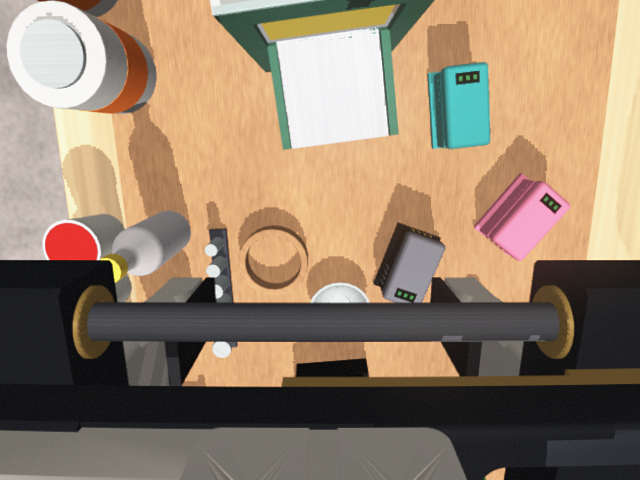

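```bash
python3 - <<'E'
from h import *
d=np.load("f1.npz"); f={k:d[k] for k in d.files}; T=f["T"]; W=np.load("W1.npy"); im=f["pixels"].astype(int)
print("corners",[W[v,u].round(4) for u,v in [(283,44),(376,34),(384,132),(293,143)]])
bright=(im.min(2)>190)&(W[...,2]>.115)&(W[...,2]<.135)&(W[...,0]>.53)&(W[...,0]<.70)&(W[...,1]<-.15)
bright=cv2.morphologyEx(bright.astype(np.uint8),cv2.MORPH_OPEN,np.ones((3,3)))
Q=W[bright>0]; print(len(Q),Q[:,2].mean(),cv2.minAreaRect((Q[:,:2]*1000).astype(np.float32)))
g=(im[...,1]>im[...,0]*1.3)&(W[...,2]>.12)&(W[...,2]<.145)&(W[...,1]<-.15)&(W[...,1]>-.265)&(W[...,0]>.5)&(W[...,0]<.7)
G=W[g]; print("cheeks",len(G),cv2.minAreaRect((np.vstack([G,Q])[:,:2]*1000).astype(np.float32)))
# cheek lines
for side in (0,1):
    H=G[(G[:,0]>.61)==side]
    if len(H)>20: print(np.polyfit(H[:,1],H[:,0],1), H[:,1].min(),H[:,1].max(),H[:,2].mean())
# front face top edge: box at z ~.25
B=W[(W[...,2]>.24)&(W[...,2]<.258)]; print("top",len(B),B.min(0),B.max(0))
# yellow flap
y=(im[...,0]>150)&(im[...,1]>120)&(im[...,2]<90)&(W[...,1]<-.2)
Y=W[y]; print(len(Y),Y.mean(0),np.polyfit(Y[:,0],Y[:,1],1))
E
```

```text
corners [array([ 0.6462, -0.2675,  0.1265]), array([ 0.5608, -0.2763,  0.1244]), array([ 0.5512, -0.1885,  0.1271]), array([ 0.6387, -0.1784,  0.1262])]
10735 0.12642732672641815 ((599.9608154296875, -229.0000762939453), (94.14939880371094, 99.9349136352539), 7.202845096588135)
cheeks 1698 ((609.486572265625, -228.08987426757812), (129.00320434570312, 99.79670715332031), 6.745445251464844)
[-0.1261756   0.52002105] -0.2648546135929513 -0.18665927968970925 0.1364560000442755
[-0.20949207  0.60511957] -0.26483845399608297 -0.17398166285063982 0.13595655727195047
top 1476 [ 0.5901035  -0.27155116  0.24001789] [ 0.68045711 -0.25986494  0.25376934]
3201 [ 0.63597525 -0.28356506  0.11042663] [-0.01683455 -0.2728587 ]
```

Request:
step_arm:
  deltas:
    - [0, -4, 0, 0, 0]
    - [0, -8, 0, 0, 0]
    - [0, -12, 0, 0, 0]
    - [0, -16, 0, 0, 0]
    - [0, -20, 0, 0, 0]
    - [0, -24, 0, 0, 0]
    - [0, -28, 0, 0, 0]
    - [0, -32, 0, 0, 0]
    - [0, -36, 0, 0, 0]
    - [0, -37, 0, 0, 0]

```text
t: 2.92
eef_pos: [0.6092, 0.2563, 0.367]
ee_rot: [0.217, 1.569, -2.92]
force: [-0.2, -1.5, -1.2]
width: 0.0878
```

```bash
python3 - <<'E'
from h import *
for i in range(3): f=grab_frame("wrist"); 
s=get_state();T=toolT(s);f=grab_frame("wrist");np.savez("f2.npz",**f,T=T)
print(s["t"],s["eef_pos"],s["ee_rot"],s["q"].round(3),s["qd"].round(3)); cv2.imwrite("pics/w2.png",f["pixels"][:,:,::-1])
np.save("W2.npy",cloud(f,T))
E
```

```text
3.0667 [0.60954873 0.25213366 0.36775017] [ 0.64514817  1.56866177 -2.49336477] [ 0.687  0.285  0.235 -0.    -1.523 -0.684] [-0.038 -0.023 -0.009  0.005 -0.002  0.007]
```

View pics/w2.png

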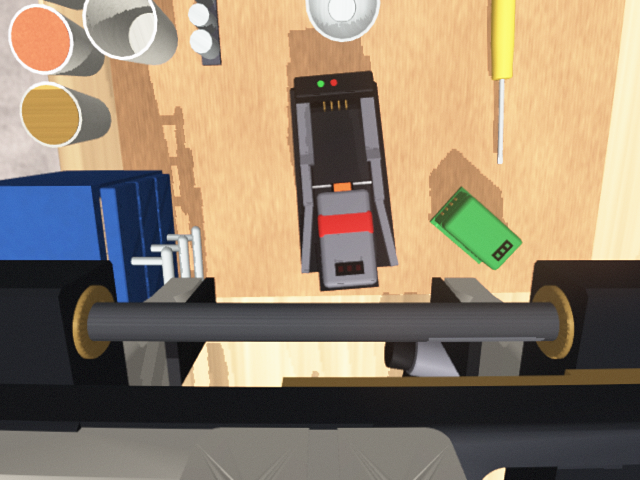

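```bash
python3 - <<'E'
from h import *
from scipy.optimize import least_squares
W=np.load("W2.npy"); d=np.load("f2.npz"); im=d["pixels"].astype(int)
P=W.reshape(-1,3); C=im.reshape(-1,3)
m=(P[:,2]>.02)&(P[:,2]<.2)&(P[:,0]>.52)&(P[:,0]<.70)&(P[:,1]>.11)&(P[:,1]<.37)
Q=P[m]; print(len(Q),Q.min(0),Q.max(0)); 
r=cv2.minAreaRect((Q[:,:2]*1000).astype(np.float32)); print("all rect",r)
# stop end: black, y<.16
S=Q[(Q[:,1]<.155)&(Q[:,2]>.05)]; print("stop rect",cv2.minAreaRect((S[:,:2]*1000).astype(np.float32)),S[:,2].max())
# deck: px region between walls
D=W[110:178,318:368].reshape(-1,3); D=D[(D[:,2]>.02)]; c=D.mean(0);vt=np.linalg.svd(D-c)[2];n=vt[2]*np.sign(vt[2][2]); print("deck",c,n,"tilt",np.degrees(np.arccos(n[2])),"az upslope",np.degrees(np.arctan2(-n[1],-n[0])))
# pack top
T_=W[200:275,325:368].reshape(-1,3); c2=T_.mean(0);vt=np.linalg.svd(T_-c2)[2];n2=vt[2]*np.sign(vt[2][2]); print("packtop",c2,n2,"tilt",np.degrees(np.arccos(n2[2])),"az",np.degrees(np.arctan2(-n2[1],-n2[0])))
# pack top region by plane inliers
near=np.abs((P-c2)@n2)<.004
near&=(np.abs(P[:,0]-c2[0])<.07)&(np.abs(P[:,1]-c2[1])<.08)
K=P[near]; 
u=np.array([-n2[0],-n2[1],0]);u/=np.linalg.norm(u);u=u-n2*(u@n2);u/=np.linalg.norm(u);v=np.cross(n2,u)
ab=np.c_[(K-c2)@u,(K-c2)@v]*1000; r=cv2.minAreaRect(ab.astype(np.float32)); print("pack rect",len(K),r); cen=c2+u*r[0][0]/1000+v*r[0][1]/1000; print("top centre",cen,"u",u,"v",v, "origin",cen-n2*.056)
# flat left-right edges of the walls per y
for y in np.arange(.14,.36,.02):
    L=Q[np.abs(Q[:,1]-y)<.004]; print(y.round(2),np.percentile(L[:,0],[1,99]).round(4))
E
python3 - <<'E'
import cv2
im=cv2.imread("pics/w2.png")[60:300,270:420]; cv2.imwrite("pics/w2c.png",cv2.resize(im,None,fx=2.5,fy=2.5,interpolation=2))
im=cv2.imread("pics/w1.png")[210:310,360:460]; cv2.imwrite("pics/w1c.png",cv2.resize(im,None,fx=5,fy=5,interpolation=2))
E
```

```text
19038 [0.53317051 0.11787062 0.0236186 ] [0.64837857 0.34131584 0.18343222]
all rect ((590.0369873046875, 230.63551330566406), (100.50061798095703, 219.7333221435547), 4.884664058685303)
stop rect ((597.8040161132812, 139.4741973876953), (86.40930938720703, 36.694801330566406), 4.804451942443848) 0.07285996231942399
deck [0.58779279 0.19506385 0.06684691] [ 0.12386088 -0.40298377  0.90678695] tilt 24.934959657957013 az upslope 107.08530714857831Traceback (most recent call last):
  File "<stdin>", line 13, in <module>
    u, s, vh = gufunc(a, signature=signature)
               ~~~~~~^^^^^^^^^^^^^^^^^^^^^^^^
    raise LinAlgError("SVD did not converge")
numpy.linalg.LinAlgError: SVD did not converge
```

View pics/w2c.png

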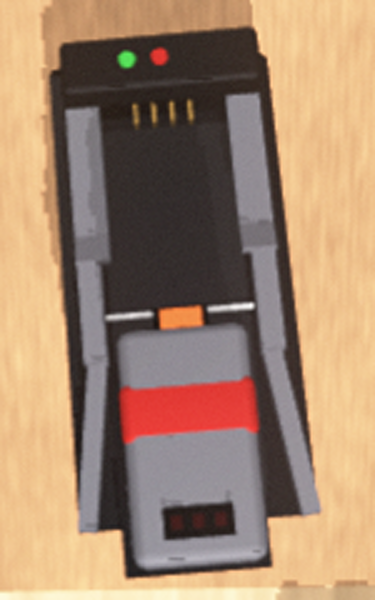

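View pics/w1c.png

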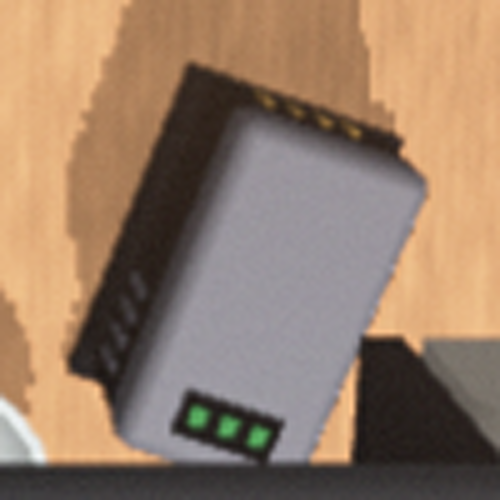

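```bash
python3 - <<'E'
from h import *
W=np.load("W2.npy"); d=np.load("f2.npz"); im=d["pixels"].astype(int)
P=W.reshape(-1,3); 
T_=W[200:250,328:366].reshape(-1,3); T_=T_[~np.isnan(T_[:,0])];T_=T_[T_[:,2]>.14]; c2=np.median(T_,0);vt=np.linalg.svd(T_-c2)[2];n2=vt[2]*np.sign(vt[2][2]); print("packtop",c2,n2,"tilt",np.degrees(np.arccos(n2[2])),"az",np.degrees(np.arctan2(-n2[1],-n2[0])))
near=np.abs((P-c2)@n2)<.004
near&=(np.abs(P[:,0]-c2[0])<.07)&(np.abs(P[:,1]-c2[1])<.08)
K=P[near]
u=np.array([-n2[0],-n2[1],0]);u/=np.linalg.norm(u);u=u-n2*(u@n2);u/=np.linalg.norm(u);v=np.cross(n2,u)
ab=np.c_[(K-c2)@u,(K-c2)@v]*1000; r=cv2.minAreaRect(ab.astype(np.float32)); print("pack rect",len(K),r); cen=c2+u*r[0][0]/1000+v*r[0][1]/1000; print("top centre",cen,"u",u,"v",v, "origin",cen-n2*.056)
rr=cv2.minAreaRect((K[:,:2]*1000).astype(np.float32)); print("plan rect",rr)
yaw=np.radians(94.9); c=np.array([.5908,.2218,0]); Rz=R.from_euler('z',yaw).as_matrix()
for nm,p in dict(stop=(-.0725,0,.045),bnose=(-.074,0,.049),btail=(.007,0,.087),mouth=(.095,0,.123)).items(): print(nm,c+Rz@p)
# check: project charger features into wrist image
f={k:d[k] for k in d.files}
im=d["pixels"][:,:,::-1].copy()
sl=np.array([np.cos(np.radians(25)),0,np.sin(np.radians(25))]);nn=np.array([-sl[2],0,sl[0]]);st=np.array([-.0725,0,.045])
pts=[]
for s_,hw in ((0,.0325),(.115,.0325),(.185,.042)):
    for sg in(-1,1): pts.append(st+sl*s_+nn*.0105+np.array([0,sg*hw,0]))
for sg in (-1,1):
    pts.append(st+sl*.073+nn*.014+np.array([0,sg*.028,0])); pts.append(st+sl*.0925+nn*.0055+np.array([0,sg*.009,0]))
uv=proj(f,[c+Rz@p for p in pts],f["T"])
for q in uv: cv2.circle(im,tuple(int(round(t*1)) for t in q),1,(255,255,0),-1)
cv2.imwrite("pics/w2p.png",cv2.resize(im[60:300,270:420],None,fx=2.5,fy=2.5,interpolation=2))
E
```

```text
packtop [0.58780489 0.26644679 0.16097056] [ 0.03318604 -0.41984803  0.90698749] tilt 24.90769022700226 az 94.51943272122075
pack rect 4940 ((10.374774932861328, -1.4628829956054688), (50.85599136352539, 89.43402099609375), 89.55363464355469)
top centre [0.58852176 0.2759426  0.16533997] u [-0.07146808  0.90416737  0.42115755] v [-9.96890666e-01 -7.87972106e-02 -3.46944695e-18] origin [0.58666334 0.29945409 0.11454867]
plan rect ((588.3019409179688, 277.4163513183594), (50.954105377197266, 80.93682098388672), 4.853097915649414)
stop [0.59699273 0.14956497 0.045     ]
bnose [0.59712085 0.14807045 0.049     ]
btail [0.59020208 0.22877442 0.087     ]
mouth [0.58268539 0.3164528  0.123     ]
```

View pics/w2p.png

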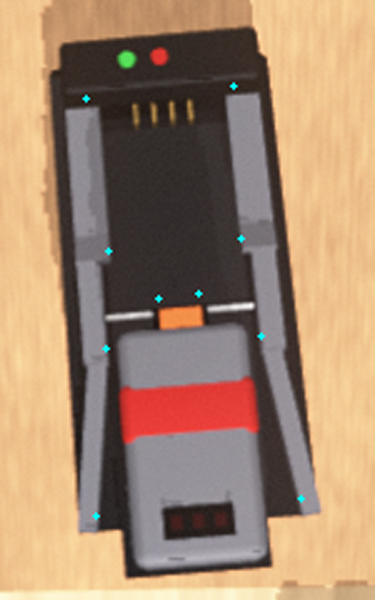

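```bash
python3 - <<'E'
from h import *
s=get_state(); print(s["t"],toolT(s).round(4))
E
```

```text
3.1167 [[-0.0011  0.0016 -1.      0.6097]
 [-0.001  -1.     -0.0016  0.2509]
 [-1.      0.001   0.0011  0.3683]
 [ 0.      0.      0.      1.    ]]
```

Request:
step_arm:
  deltas:
    - [2, -1, 1, -2.5, 0]
    - [5.5, -2, 2, -5, 0]
    - [9, -3, 2.1, -5, 0]
    - [12.5, -3.1, 2.1, -5, 0]
    - [16, -3.1, 2.1, -5, 0]
    - [18.5, -3.1, 2.1, -5, 0]
    - [20.5, -3.1, 2.1, -5, 0]
    - [21.8, -3.1, 2.1, -5, 0]
    - [21.8, -3.1, 2.1, -5, 0]
    - [21.8, -3.1, 2.1, -5, 0.0]
  squeeze: 25

```text
t: 3.95
eef_pos: [0.5892, 0.2799, 0.1511]
ee_rot: [0.961, 1.57, -2.094]
force: [-0.7, -0.2, -0.1]
width: 0.0876
```

```bash
python3 - <<'E'
from h import *
s=get_state(); T=toolT(s);print(s["t"],T.round(4),s["force"]); f=grab_frame("wrist"); cv2.imwrite("pics/w3.png",f["pixels"][:,:,::-1])
f=grab_frame("side"); cv2.imwrite("pics/s3.png",cv2.resize(f["pixels"][150:400,200:420,::-1],None,fx=2.3,fy=2.3))
E
```

```text
3.95 [[-6.000e-04  8.620e-02 -9.963e-01  5.892e-01]
 [-1.000e-03 -9.963e-01 -8.620e-02  2.799e-01]
 [-1.000e+00  9.000e-04  6.000e-04  1.511e-01]
 [ 0.000e+00  0.000e+00  0.000e+00  1.000e+00]] [-0.68005932 -0.19940712 -0.13342951]
```

View pics/w3.png

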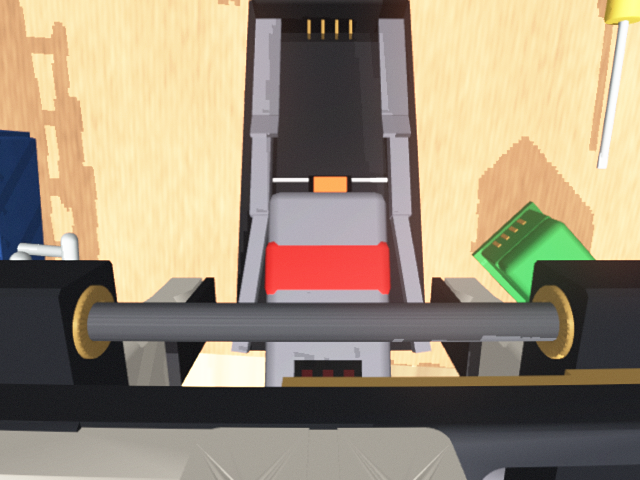

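View pics/s3.png

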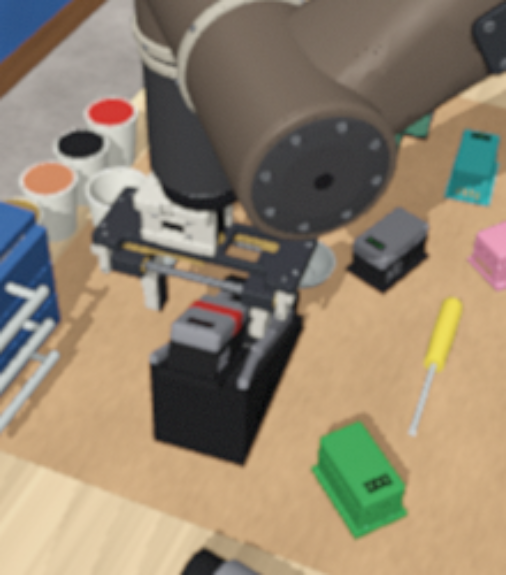

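Request:
step_arm:
  deltas:
    - [0, 0, 0, 0, 1]
    - [0, 0, 0, 0, 1]
    - [0, 0, 0, 0, 1]
    - [0, 0, 0, 0, 1]
    - [0, 0, 0, 0, 1]
    - [0, 0, 0, 0, 1]
    - [0, 0, 0, 0, 1]
    - [0, 0, 0, 0, 1]
    - [0, 0, 0, 0, 1]
    - [0, 0, 0, 0, 1]
  squeeze: 25

```text
t: 4.88
eef_pos: [0.5887, 0.2808, 0.1511]
ee_rot: [0.516, 1.57, -2.539]
force: [-2.9, -0.3, 2.2]
width: 0.0495
```

Request:
step_arm:
  deltas:
    - [-0.5, 0, 0, 0, 1]
    - [-1.5, 0, 0, 0, 1]
    - [-3, 0, 0, 0, 1]
    - [-5, 0, 0, 0, 1]
    - [-7, 0, 0, 0, 1]
    - [-9, 0, 0, 0, 1]
    - [-11, 0, 0, 0, 1]
    - [-13, 0, 0, 0, 1]
    - [-14, 0, 0, 0, 1]
    - [-14, 0, 0, 0, 1]
  squeeze: 25

```text
t: 5.72
eef_pos: [0.5901, 0.2816, 0.2943]
ee_rot: [-2.63, 1.566, 0.599]
force: [0.7, 0.9, -4.4]
width: 0.05
```

```bash
python3 - <<'E'
from h import *
s=get_state(); T=toolT(s);print(s["t"],s["width"],T.round(4),s["force"],s["moment"]); f=grab_frame("wrist"); cv2.imwrite("pics/w4.png",f["pixels"][:,:,::-1])
f=grab_frame("side"); cv2.imwrite("pics/s4.png",cv2.resize(f["pixels"][100:400,200:420,::-1],None,fx=1.9,fy=1.9))
E
```

```text
5.7167 0.04999411789760773 [[ 0.004   0.0872 -0.9962  0.5901]
 [ 0.0027 -0.9962 -0.0872  0.2816]
 [-1.     -0.0024 -0.0042  0.2943]
 [ 0.      0.      0.      1.    ]] [ 0.69399478  0.85553905 -4.36354936] [ 0.02053543 -0.16839766 -0.0350029 ]
```

View pics/w4.png

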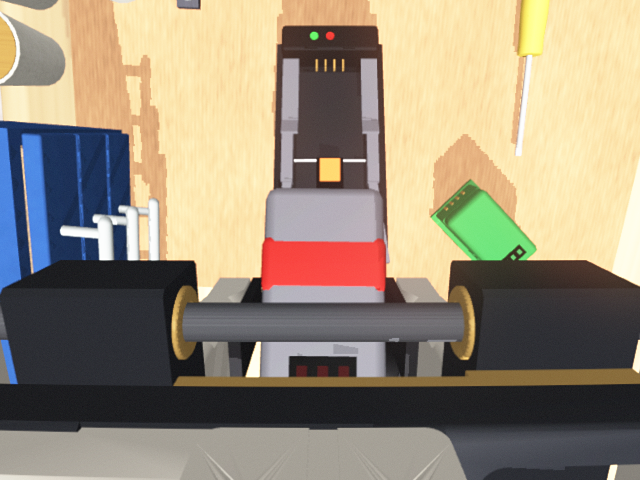

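View pics/s4.png

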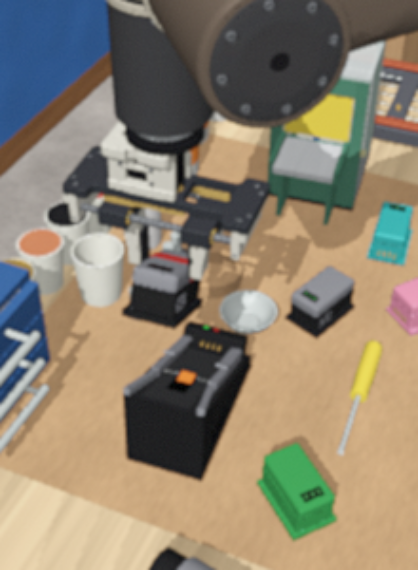

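Request:
step_arm:
  deltas:
    - [0, 1, 0, 0, 1]
    - [0, 3, 0.2, 0, 1]
    - [0, 6, 0.4, -1, 1]
    - [0, 10, 0.7, -2, 1]
    - [0, 14, 1.0, -2, 1]
    - [0, 18, 1.3, -2, 1]
    - [0, 22, 1.6, -2, 1]
    - [0, 26, 1.8, -2, 1]
    - [0, 30, 2.1, -2, 1]
    - [0, 34, 2.4, -2, 1]

```text
t: 6.65
eef_pos: [0.5933, -0.0626, 0.2901]
ee_rot: [-0.007, 1.569, -3.026]
force: [0.3, -0.0, -5.1]
width: 0.0494
```

```bash
python3 - <<'E'
from h import *
s=get_state(); T=toolT(s);print(s["t"],s["width"],T.round(4),s["force"],s["moment"])
tgt=np.array([.5995,-.2253,.225]); print(T[:3,:3].T@(tgt-T[:3,3])*100)
E
```

```text
6.65 0.04944579624503083 [[-1.800e-03  1.217e-01 -9.926e-01  5.933e-01]
 [-2.000e-04 -9.926e-01 -1.217e-01 -6.260e-02]
 [-1.000e+00 -0.000e+00  1.800e-03  2.901e-01]
 [ 0.000e+00  0.000e+00  0.000e+00  1.000e+00]] [ 3.34923258e-01 -3.06525666e-03 -5.09539191e+00] [ 0.02982357 -0.21189169 -0.02162316]
[ 6.51204504 16.22243664  1.34702649]
```

Request:
step_arm:
  deltas:
    - [0, 3.5, 0.3, 0, 1]
    - [0, 7, 0.6, 0, 1]
    - [0, 10, 0.9, 0, 1]
    - [0, 12.5, 1.1, 0, 1]
    - [1, 14.5, 1.2, 0, 1]
    - [2.5, 15.5, 1.3, 0, 1]
    - [4, 16.2, 1.3, 0, 1]
    - [5.5, 16.2, 1.3, 0, 1]
    - [6.5, 16.2, 1.3, 0, 1]
    - [6.5, 16.2, 1.3, 0, 1]

```text
t: 7.48
eef_pos: [0.5992, -0.2225, 0.2225]
ee_rot: [-0.321, 1.565, 2.942]
force: [-1.3, 0.5, -5.6]
width: 0.0498
```

```bash
python3 - <<'E'
from h import *
s=get_state(); T=toolT(s);print(s["t"],s["width"],T.round(4),s["force"],s["moment"]); f=grab_frame("wrist"); cv2.imwrite("pics/w5.png",f["pixels"][:,:,::-1])
f=grab_frame("side"); cv2.imwrite("pics/s5.png",cv2.resize(f["pixels"][50:250,240:440,::-1],None,fx=2.5,fy=2.5))
f=grab_frame("scene"); cv2.imwrite("pics/c5.png",cv2.resize(f["pixels"][100:300,100:300,::-1],None,fx=2.5,fy=2.5))
E
```

```text
7.4833 0.04977375143276733 [[-0.0058  0.1208 -0.9927  0.5992]
 [ 0.0012 -0.9927 -0.1208 -0.2225]
 [-1.     -0.0019  0.0056  0.2225]
 [ 0.      0.      0.      1.    ]] [-1.27689742  0.53993307 -5.63155488] [ 0.03939779  0.08241611 -0.02391171]
```

View pics/w5.png

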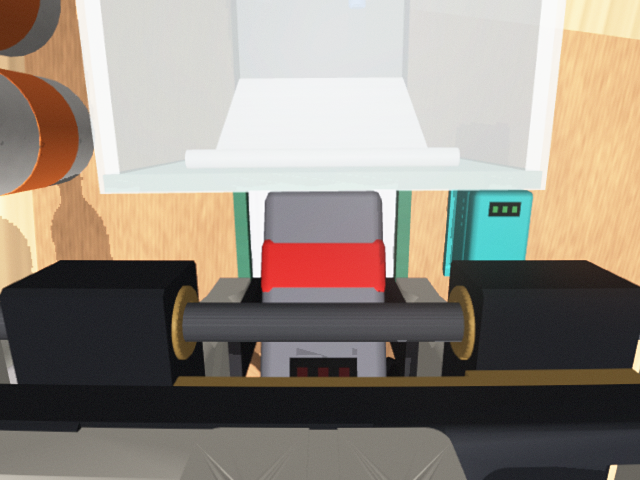

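View pics/c5.png

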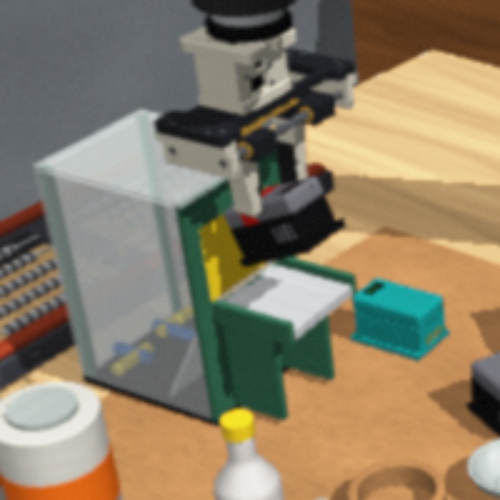

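View pics/s5.png

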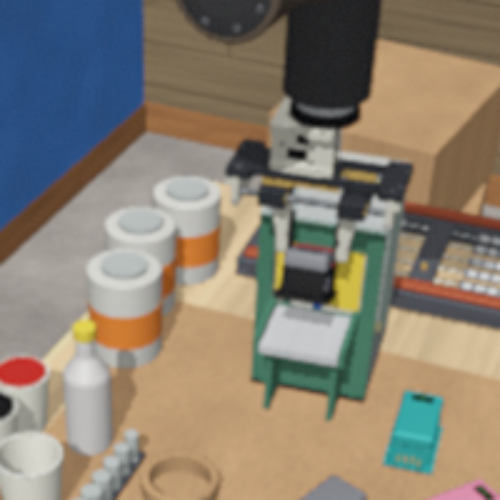

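Request:
step_arm:
  deltas:
    - [1, 0, 0, 0, 1]
    - [2, 0, 0, 0, 1]
    - [3, 0, 0, 0, 1]
    - [3.5, 0, 0, 0, 1]
    - [4, 0, 0, 0, 1]
    - [4.4, 0, 0, 0, 1]
    - [4.8, 0, 0, 0, 1]
    - [5.1, 0, 0, 0, 1]
    - [5.3, 0, 0, 0, 1]
    - [5.3, 0, 0, 0, 1]
  squeeze: 12

```text
t: 8.47
eef_pos: [0.6018, -0.2222, 0.1759]
ee_rot: [2.544, 1.569, -0.475]
force: [-6.1, 3.4, 10.8]
width: 0.0498
```

```bash
python3 - <<'E'
from h import *
s=get_state(); T=toolT(s);print(s["t"],s["width"],T[:3,3].round(4),s["force"],s["moment"]); f=grab_frame("wrist"); cv2.imwrite("pics/w6.png",f["pixels"][:,:,::-1])
f=grab_frame("scene"); cv2.imwrite("pics/c6.png",cv2.resize(f["pixels"][100:300,100:300,::-1],None,fx=2.5,fy=2.5))
E
```

```text
8.4667 0.049807767953903195 [ 0.6018 -0.2222  0.1759] [-6.11892129  3.35294345 10.7697449 ] [ 1.5588874   2.39877841 -0.04546549]
```

View pics/w6.png

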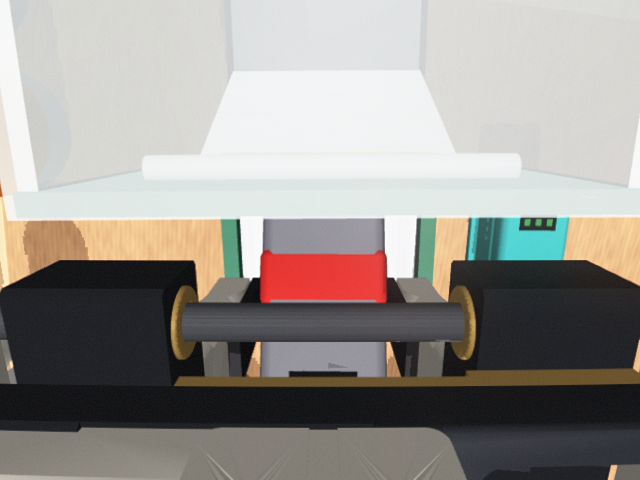

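View pics/c6.png

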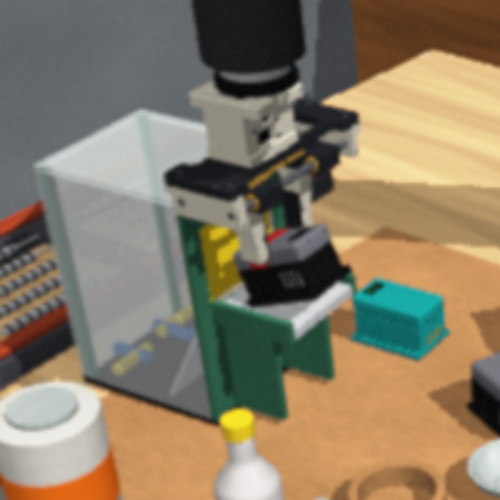

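Request:
step_arm:
  deltas:
    - [0, 0, 0, 0, 1]
    - [0.1, 0, 0, 0, 1]
    - [0.2, 0.1, 0, 0, 1]
    - [0.3, 0.2, 0, 0, 1]
    - [0.4, 0.3, 0, 0, 1]
    - [0.4, 0.3, 0, 0, 1]
    - [0.4, 0.3, 0, 0, 0.4]
    - [0.4, 0.3, 0, 0, 0.2]
    - [0.4, 0.3, 0, 0, 0.0]
    - [0.4, 0.3, 0, 0, 0.0]
  squeeze: 4

```text
t: 9.4
eef_pos: [0.6019, -0.2254, 0.1689]
ee_rot: [0.466, 1.57, -2.554]
force: [0.1, -0.4, -0.2]
width: 0.0669
```

```bash
python3 - <<'E'
from h import *
s=get_state(); T=toolT(s);print(s["t"],s["width"],T[:3,3].round(4),s["force"],s["moment"]); f=grab_frame("wrist"); cv2.imwrite("pics/w7.png",f["pixels"][:,:,::-1])
f=grab_frame("scene"); cv2.imwrite("pics/c7.png",cv2.resize(f["pixels"][100:300,100:300,::-1],None,fx=2.5,fy=2.5))
E
```

```text
9.4 0.06689370403986528 [ 0.6019 -0.2254  0.1689] [ 0.11396764 -0.36794321 -0.236843  ] [-0.01134684  0.04486557 -0.03754928]
```

View pics/w7.png

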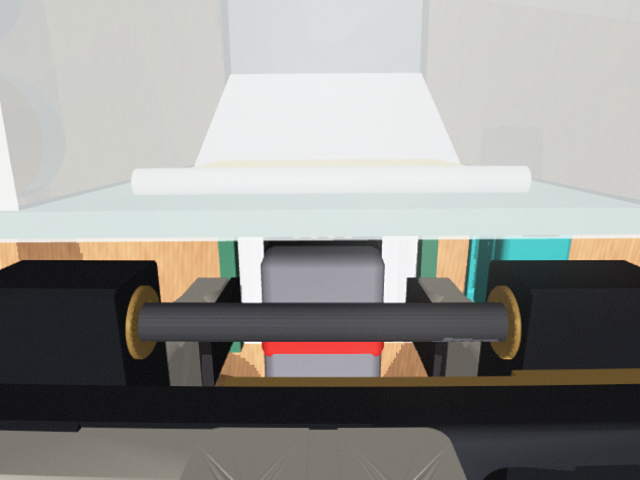

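View pics/c7.png

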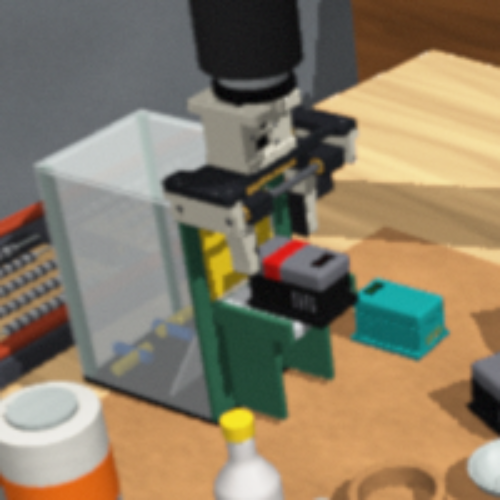

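```bash
python3 - <<'E'
from h import *
f=grab_frame("scene"); W=cloud(f); ms=masks_of("worn_pack","scene"); print([(m["conf"],m["extent"]) for m in ms])
f2=grab_frame("side"); W2=cloud(f2); ms2=masks_of("worn_pack","side"); print([(m["conf"],m["extent"]) for m in ms2])
a=np.radians(97); out=np.array([np.cos(a),np.sin(a),0]); lat=np.array([-np.sin(a),np.cos(a),0]); se=np.array([.605,-.271,.125])
for W_,m in ((W,ms),(W2,ms2)):
    for mm in m[:1]:
        P=W_[mm["mask"]];P=P[~np.isnan(P[:,0])]-se
        q=np.c_[P@out,P@lat,P[:,2]]*1000; print(np.percentile(q,[2,10,50,90,98],axis=0).round(1))
        t=q[(q[:,2]>np.percentile(q[:,2],60))]; c=np.median(t,0); vt=np.linalg.svd(t-c)[2]; print(c,vt[2])
cv2.imwrite("pics/s7.png",cv2.resize(f2["pixels"][100:250,300:440,::-1],None,fx=4,fy=4,interpolation=2))
E
```

```text
[(0.82, [196.9, 192.5, 242.9, 232.4])]
[(0.78, [348.1, 163.9, 372.0, 196.7]), (0.35, [296.6, 295.3, 303.2, 303.7]), (0.16, [266.2, 221.9, 295.6, 268.8])]
[[ 30.1 -34.9   1.6]
 [ 42.5 -31.2   6.8]
 [ 86.6 -25.   36.2]
 [115.1  10.7  57.1]
 [117.2  19.6  58.5]]
[ 81.06199063 -10.19172145  55.72998755] [ 0.03500692 -0.07533097  0.99654391]
[[ 33.3 -26.8   0.2]
 [ 47.  -21.6   6.3]
 [105.1   2.2  45.3]
 [116.8  21.7  56.6]
 [119.3  26.4  58. ]]
[77.00327541 -1.5200688  55.29100068] [-0.00237315 -0.00139401 -0.99999621]
```

View pics/s7.png

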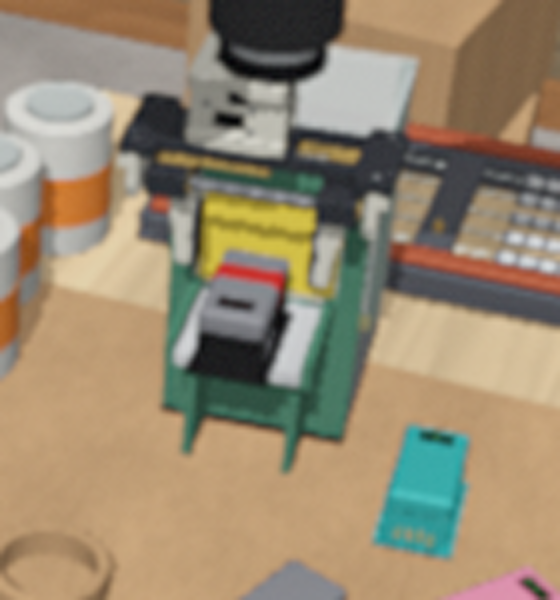

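Request:
step_arm:
  deltas:
    - [-2, 0, 0, 0, 0]
    - [-4.5, 0, 0, 0, 0]
    - [-6, -1, 0, 0, 0]
    - [-6, -4, 0, 0, 0]
    - [-6, -7.5, 0, 0, 0.5]
    - [-6, -10, 0, 0, 1]
    - [-6, -11, 0.2, 0, 1]
    - [-4, -11, 0.2, 0, 1]
    - [-1, -11, 0.2, 0, 1]
    - [1, -11, 0.2, 0, 1]
  squeeze: 20

```text
t: 10.53
eef_pos: [0.586, -0.1158, 0.1577]
ee_rot: [-1.568, 1.57, 1.696]
force: [-0.8, 1.2, -1.2]
width: 0.0535
```

```bash
python3 - <<'E'
from h import *
s=get_state(); T=toolT(s);print(s["t"],s["width"],T.round(4),s["force"],s["moment"]); f=grab_frame("wrist"); cv2.imwrite("pics/w8.png",f["pixels"][:,:,::-1])
f=grab_frame("scene"); cv2.imwrite("pics/c8.png",cv2.resize(f["pixels"][100:300,100:300,::-1],None,fx=2.5,fy=2.5))
E
```

```text
10.5333 0.05346205914388112 [[-1.000e-04  1.224e-01 -9.925e-01  5.860e-01]
 [ 5.000e-04 -9.925e-01 -1.224e-01 -1.158e-01]
 [-1.000e+00 -5.000e-04  0.000e+00  1.577e-01]
 [ 0.000e+00  0.000e+00  0.000e+00  1.000e+00]] [-0.75928029  1.15583894 -1.15520862] [ 0.00856581  0.11463439 -0.03234942]
```

View pics/w8.png

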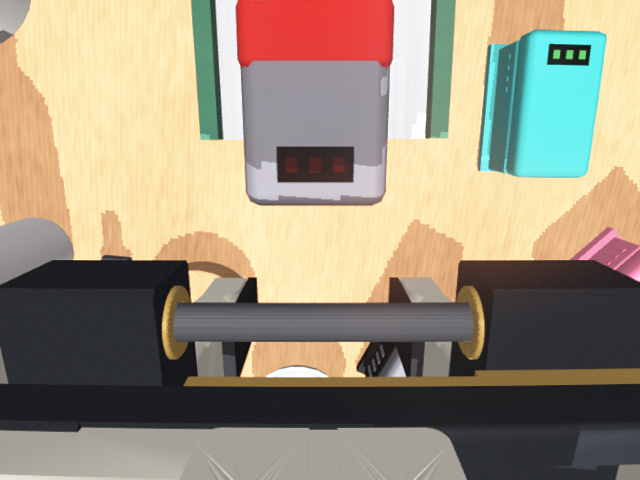

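View pics/c8.png

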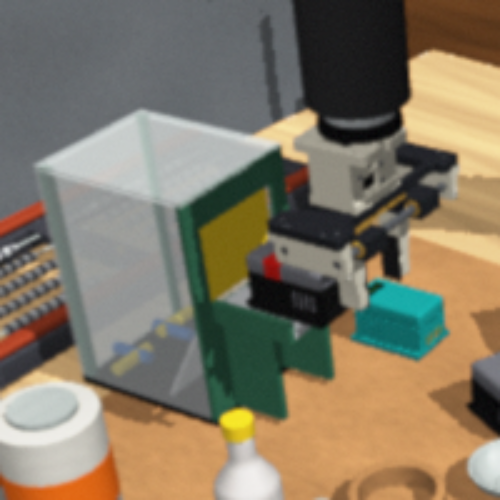

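Request:
step_arm:
  deltas:
    - [0, 0, -0.3, 0, 1]
    - [0, 0, -0.3, 0, 1]
    - [0, 0, -0.3, 0, 1]
    - [0, 0, -0.3, 0, 1]
    - [0, 0, -0.3, 0, 1]
    - [0, 0, -0.3, 0, 1]
    - [0, 0.8, -0.3, 0, 1]
    - [0, 1.8, -0.3, 0, 1]
    - [0, 2.6, -0.3, 0, 1]
    - [0, 3.4, -0.3, 0, 1]
  squeeze: 20

```text
t: 11.47
eef_pos: [0.5938, -0.1505, 0.1592]
ee_rot: [-2.177, 1.57, 1.087]
force: [-1.4, 3.3, 1.3]
width: 0.0006
```

Request:
step_arm:
  deltas:
    - [0, 0.7, 0, 0, 1]
    - [0, 1.4, 0, 0, 1]
    - [0, 2.1, 0, 0, 1]
    - [0, 2.8, 0, 0, 1]
    - [0, 3.5, 0, 0, 1]
    - [0, 4.1, 0, 0, 1]
    - [0, 4.7, 0, 0, 1]
    - [0, 5.3, 0, 0, 1]
    - [0, 5.6, 0, 0, 1]
    - [0, 5.6, 0, 0, 1]

```text
t: 12.3
eef_pos: [0.6006, -0.206, 0.1592]
ee_rot: [1.915, 1.57, -1.105]
force: [0.8, 0.6, 0.0]
width: 0.0005
```

```bash
python3 - <<'E'
from h import *
s=get_state(); T=toolT(s);print(s["t"],s["width"],T[:3,3].round(4),s["force"],s["moment"]); f=grab_frame("wrist"); cv2.imwrite("pics/w9.png",f["pixels"][:,:,::-1])
f=grab_frame("scene"); cv2.imwrite("pics/c9.png",cv2.resize(f["pixels"][100:300,100:300,::-1],None,fx=2.5,fy=2.5))
E
```

```text
12.3 0.00046084828179782724 [ 0.6006 -0.206   0.1592] [0.80895891 0.63936318 0.04440134] [ 0.18536095 -0.07700088  0.03334988]
```

View pics/w9.png

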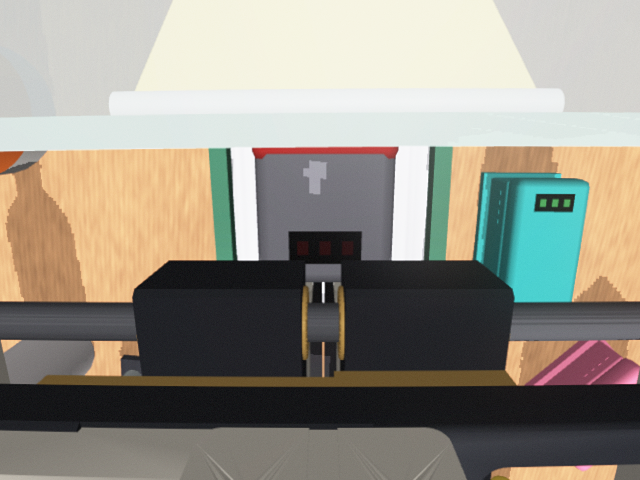

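View pics/c9.png

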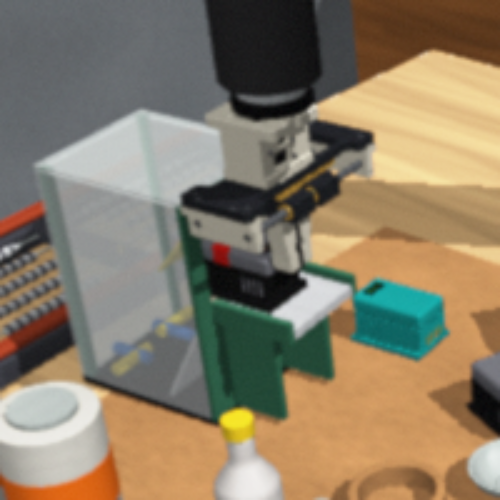

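Request:
step_arm:
  deltas:
    - [0, 0.5, 0, 0, 1]
    - [0, 1.0, 0, 0, 1]
    - [0, 1.5, 0, 0, 1]
    - [0, 1.9, 0, 0, 1]
    - [0, 2.0, 0, 0, 1]
    - [0, 2.0, 0, 0, 1]
    - [0, 2.0, 0, 0, 1]
    - [0, 2.0, 0, 0, 1]
    - [0, 2.0, 0, 0, 1]
    - [0, 2.0, 0, 0, 1]

```text
t: 13.23
eef_pos: [0.6028, -0.225, 0.1591]
ee_rot: [0.208, 1.571, -2.811]
force: [0.1, -0.4, -0.5]
width: 0.0004
```

```bash
python3 - <<'E'
from h import *
s=get_state(); T=toolT(s);print(s["t"],s["width"],T[:3,3].round(4),s["force"],s["moment"]); f=grab_frame("wrist"); cv2.imwrite("pics/w10.png",f["pixels"][:,:,::-1])
f=grab_frame("scene"); cv2.imwrite("pics/c10.png",cv2.resize(f["pixels"][100:300,100:300,::-1],None,fx=2.5,fy=2.5))
E
```

```text
13.2333 0.00040608425598043945 [ 0.6028 -0.225   0.1591] [ 0.07181744 -0.4270786  -0.48979051] [-0.01479773 -0.01126983  0.00917105]
```

View pics/w10.png

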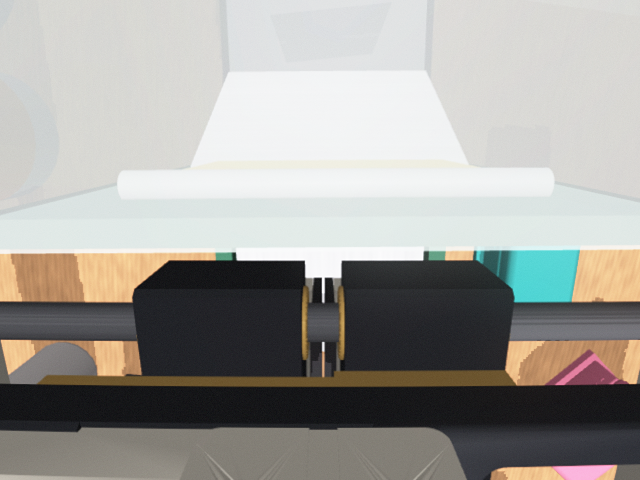

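View pics/c10.png

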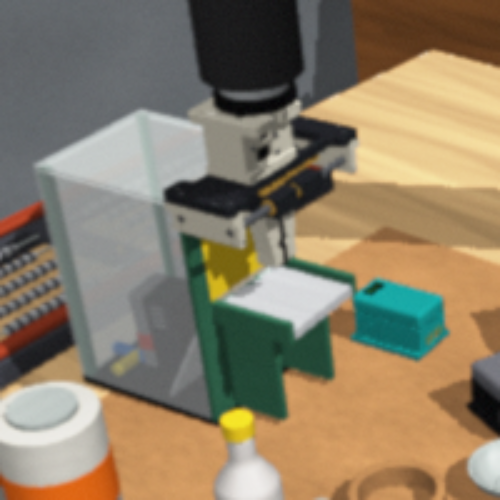

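```bash
python3 - <<'E'
from h import *
W=np.load("W1.npy").reshape(-1,3)
Q=W[(W[:,2]>.05)&(W[:,2]<.064)&(W[:,0]>.43)&(W[:,0]<.57)&(W[:,1]>-.1)&(W[:,1]<.06)]
print(len(Q),cv2.minAreaRect((Q[:,:2]*1000).astype(np.float32)),Q[:,2].mean())
E
```

```text
2727 ((499.15313720703125, -22.974437713623047), (89.83096313476562, 50.8028678894043), 70.248291015625) 0.056800721912436875
```

Request:
step_arm:
  deltas:
    - [0, -3.5, 0, 0, 1]
    - [0, -7, 0, 0, 1]
    - [-2, -10.5, 0, 0, 0]
    - [-5.5, -12.5, 0, 3, 0]
    - [-9, -14, 1, 9, 0]
    - [-11, -16, 3, 15, 0]
    - [-11, -18.5, 5, 21, 0]
    - [-11, -20.5, 7, 26.5, 0]
    - [-11, -21.4, 7.8, 26.5, 0]
    - [-11, -21.4, 7.8, 26.5, 0]

```text
t: 14.17
eef_pos: [0.4979, -0.0209, 0.2701]
ee_rot: [-2.275, 1.569, 0.53]
force: [-0.6, -0.6, -0.4]
width: 0.0483
```

```bash
python3 - <<'E'
from h import *
s=get_state(); T=toolT(s);print(s["t"],s["width"],T.round(4),s["qd"].round(2)); f=grab_frame("wrist"); cv2.imwrite("pics/w11.png",f["pixels"][:,:,::-1])
f=grab_frame("scene"); cv2.imwrite("pics/c11.png",cv2.resize(f["pixels"][100:300,100:360,::-1],None,fx=2.5,fy=2.5))
E
```

```text
14.1667 0.04832484391783623 [[ 0.0017 -0.331  -0.9436  0.4979]
 [ 0.001  -0.9436  0.331  -0.0209]
 [-1.     -0.0015 -0.0013  0.2701]
 [ 0.      0.      0.      1.    ]] [-0.04  0.05  0.04  0.01  0.01  0.07]
```

View pics/w11.png

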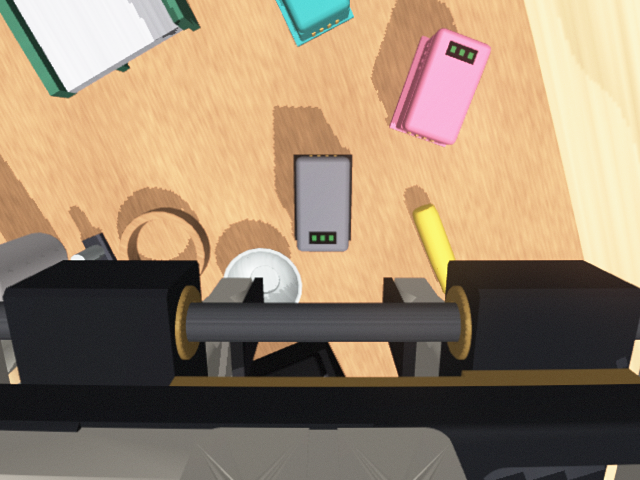

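View pics/c11.png

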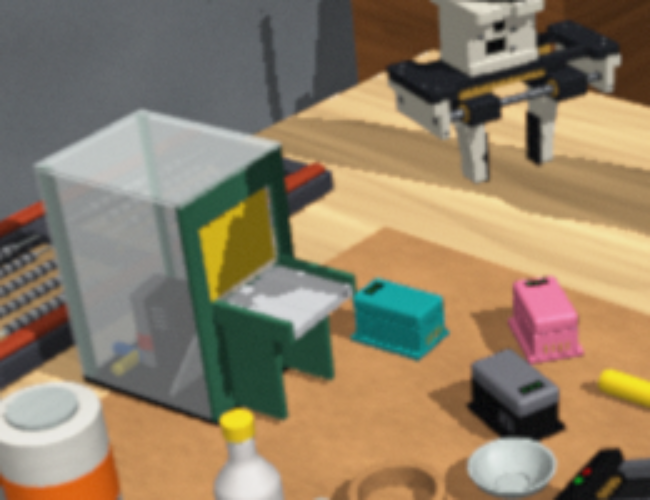

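Request:
step_arm:
  deltas:
    - [0, 0, 0, 0, 0]
    - [2, 0, 0, 0, 0]
    - [5, 0, 0, 0, 0]
    - [8, 0, 0, 0, 0]
    - [11, 0, 0, 0, 0]
    - [14, 0, 0, 0, 0]
    - [17, 0, 0, 0, 0]
    - [20, 0, 0, 0, 0]
    - [22, 0, 0, 0, 0]
    - [23, 0, 0, 0, 0]

```text
t: 15.1
eef_pos: [0.4981, -0.0235, 0.0355]
ee_rot: [0.646, 1.565, -2.836]
force: [-0.5, -0.1, -0.2]
width: 0.0874
```

Request:
step_arm:
  deltas:
    - [0, 0, 0, 0, 1]
    - [0, 0, 0, 0, 1]
    - [0, 0, 0, 0, 1]
    - [0, 0, 0, 0, 1]
    - [0, 0, 0, 0, 1]
    - [0, 0, 0, 0, 1]
    - [0, 0, 0, 0, 1]
    - [0, 0, 0, 0, 1]
    - [0, 0, 0, 0, 1]
    - [0, 0, 0, 0, 1]
  squeeze: 25

```text
t: 15.93
eef_pos: [0.4996, -0.022, 0.0398]
ee_rot: [-2.648, 1.57, 0.154]
force: [-2.9, 1.5, 6.6]
width: 0.0497
```

```bash
python3 - <<'E'
from h import *
s=get_state(); T=toolT(s);print(s["t"],s["width"],T.round(4),s["force"]); f=grab_frame("wrist"); cv2.imwrite("pics/w12.png",f["pixels"][:,:,::-1])
E
```

```text
15.9333 0.04967084621262544 [[ 6.000e-04 -3.335e-01 -9.428e-01  4.996e-01]
 [ 1.000e-04 -9.428e-01  3.335e-01 -2.200e-02]
 [-1.000e+00 -3.000e-04 -6.000e-04  3.980e-02]
 [ 0.000e+00  0.000e+00  0.000e+00  1.000e+00]] [-2.89498735  1.47474385  6.57242362]
```

View pics/w12.png

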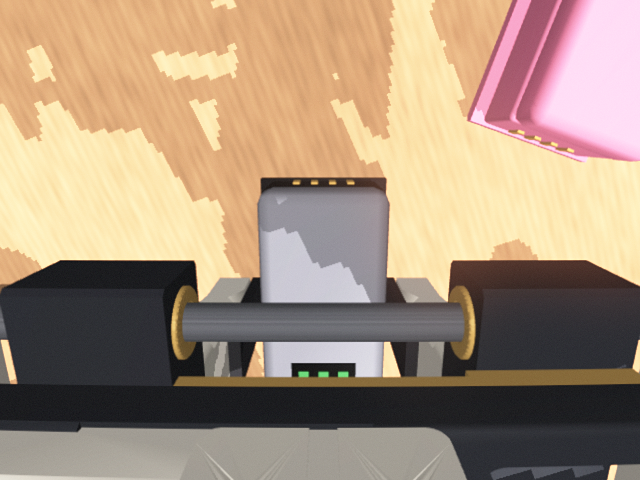

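Request:
step_arm:
  deltas:
    - [-1, 0, 0, 0, 1]
    - [-3, 0, 0, 0, 1]
    - [-6, 0, 0, 0, 1]
    - [-9, 0, 0, 0, 1]
    - [-12, -2, 0, -3, 1]
    - [-15, -5, 0.3, -8, 1]
    - [-18, -8, 0.5, -14, 1]
    - [-19, -12, 0.8, -20, 1]
    - [-19, -15.5, 1.0, -24.5, 1]
    - [-19, -19, 1.3, -24.5, 1]

```text
t: 16.82
eef_pos: [0.5509, 0.1634, 0.2302]
ee_rot: [-2.408, 1.568, 0.826]
force: [0.4, -0.3, -3.7]
width: 0.0497
```

```bash
python3 - <<'E'
from h import *
s=get_state(); T=toolT(s);print(s["t"],s["width"],T.round(4),s["force"],s["moment"])
print(T[:3,:3].T@(np.array([.586,.285,.23])-T[:3,3])*100)
E
```

```text
16.8167 0.04965754600684893 [[ 0.0016  0.0921 -0.9957  0.5509]
 [ 0.0017 -0.9957 -0.0921  0.1634]
 [-1.     -0.0016 -0.0018  0.2302]
 [ 0.      0.      0.      1.    ]] [ 0.39460318 -0.31252513 -3.74433987] [-0.10571782 -0.01786361  0.04690797]
[  0.04784773 -11.78703461  -4.6192877 ]
```

Request:
step_arm:
  deltas:
    - [0, -2.5, -1, 0, 1]
    - [0, -5, -2, 0, 1]
    - [0, -7.5, -3, 0, 1]
    - [0, -9.5, -4, 0, 1]
    - [0, -11, -4.5, 0, 1]
    - [0, -11.8, -4.6, 0, 1]
    - [0, -11.8, -4.6, 0, 1]
    - [0, -11.8, -4.6, 0, 1]
    - [0, -11.8, -4.6, 0, 1]
    - [0, -11.8, -4.6, 0, 1]

```text
t: 17.65
eef_pos: [0.5859, 0.2818, 0.2295]
ee_rot: [-2.123, 1.571, 1.105]
force: [0.8, 0.4, -3.4]
width: 0.0495
```

```bash
python3 - <<'E'
from h import *
s=get_state(); T=toolT(s);print(s["t"],s["width"],T.round(4),s["force"],s["moment"]); f=grab_frame("wrist"); cv2.imwrite("pics/w13.png",f["pixels"][:,:,::-1])
np.savez("f13.npz",**f,T=T); np.save("W13.npy",cloud(f,T))
f=grab_frame("side"); cv2.imwrite("pics/s13.png",cv2.resize(f["pixels"][150:400,200:420,::-1],None,fx=2.3,fy=2.3))
E
```

```text
17.65 0.04945572280673092 [[ 0.000e+00  8.640e-02 -9.963e-01  5.859e-01]
 [ 1.000e-04 -9.963e-01 -8.640e-02  2.818e-01]
 [-1.000e+00 -1.000e-04 -1.000e-04  2.295e-01]
 [ 0.000e+00  0.000e+00  0.000e+00  1.000e+00]] [ 0.75436705  0.4166678  -3.36246891] [ 0.01997551  0.06391925 -0.00198839]
```

View pics/w13.png

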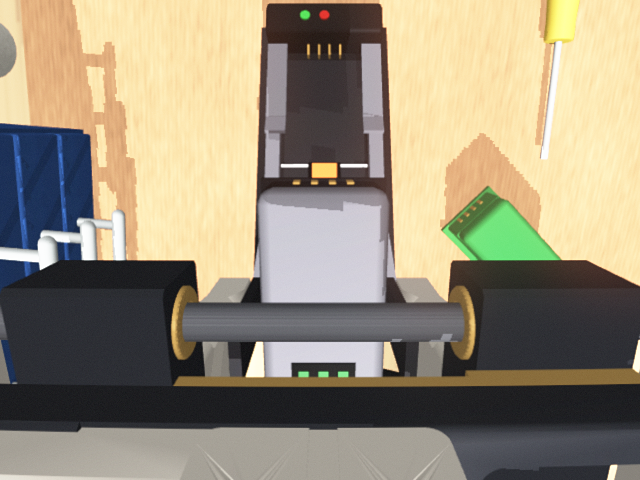

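View pics/s13.png

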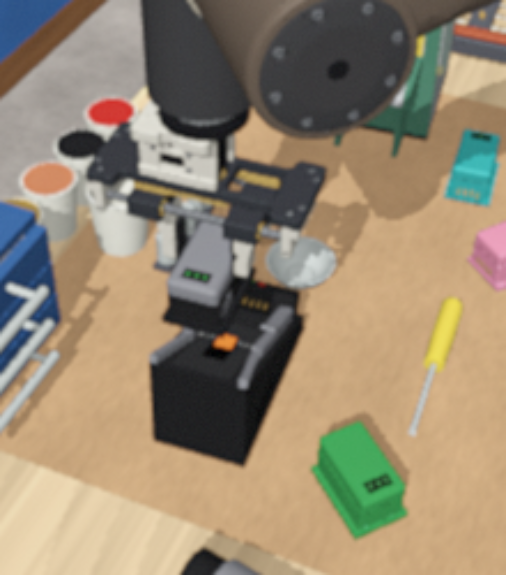

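```bash
python3 - <<'E'
from h import *
W=np.load("W13.npy"); d=np.load("f13.npz"); T=d["T"]; im=d["pixels"].astype(int)
yaw=np.radians(94.9); ax=np.array([np.cos(yaw),np.sin(yaw),0]); la=np.array([-np.sin(yaw),np.cos(yaw),0])
def loc(P): q=P-T[:3,3]; return np.c_[q@ax,q@la,P[...,2]]*1000
o=(im[...,0]>200)&(im[...,1]>100)&(im[...,1]<200)&(im[...,2]<90)&(W[...,2]>.05)&(np.abs(W[...,0]-.59)<.05)
P=loc(W[o]); print("catch",len(P),np.percentile(P,[2,50,98],axis=0).round(1))
D=W[60:155,300:350].reshape(-1,3); D=D[D[:,2]>.02]; q=loc(D); A=np.polyfit(q[:,0],q[:,2],1); print("deck z vs x",A,np.degrees(np.arctan(A[0])), "std",np.std(q[:,2]-np.polyval(A,q[:,0])))
B=np.linalg.lstsq(np.c_[q[:,:2],np.ones(len(q))],q[:,2],rcond=None)[0]; print("plane",B)
for row in (60,90,145):
    r=W[row,255:400]; q=loc(r); print(row,[(i+255,*q[i].round(1)) for i in range(0,145,6)])
E
```

```text
catch 70 [[-131.8  -28.7   58.5]
 [ -45.9   -2.    90.4]
 [ -30.5   11.5  324.7]]
deck z vs x [  0.46582042 106.17466798] 24.97706535178614 std 0.7383073481017548
plane [ 4.65819669e-01 -4.48182156e-04  1.06175061e+02]
60 [(255, np.float64(-131.0), np.float64(-60.7), np.float64(1.6)), (261, np.float64(-123.3), np.float64(-48.9), np.float64(48.1)), (267, np.float64(-123.4), np.float64(-44.2), np.float64(47.5)), (273, np.float64(-120.6), np.float64(-37.6), np.float64(64.3)), (279, np.float64(-120.4), np.float64(-33.0), np.float64(65.1)), (285, np.float64(-120.5), np.float64(-28.6), np.float64(64.7)), (291, np.float64(-123.0), np.float64(-25.2), np.float64(49.5)), (297, np.float64(-122.9), np.float64(-20.5), np.float64(49.8)), (303, np.float64(-123.0), np.float64(-15.8), np.float64(49.3)), (309, np.float64(-123.1), np.float64(-11.1), np.float64(48.7)), (315, np.float64(-122.9), np.float64(-6.4), np.float64(49.9)), (321, np.float64(-123.0), np.float64(-1.7), np.float64(49.0)), (327, np.float64(-123.0), np.float64(3.0), np.float64(48.9)), (333, np.float64(-123.0), np.float64(7.8), np.floa
[... 3124 characters left out ...]
, np.float64(79.3)), (339, np.float64(-58.4), np.float64(11.8), np.float64(79.8)), (345, np.float64(-58.3), np.float64(16.4), np.float64(78.2)), (351, np.float64(-58.3), np.float64(20.9), np.float64(78.3)), (357, np.float64(-58.3), np.float64(25.4), np.float64(78.0)), (363, np.float64(-58.4), np.float64(29.7), np.float64(79.8)), (369, np.float64(-58.6), np.float64(32.9), np.float64(91.8)), (375, np.float64(-58.6), np.float64(37.3), np.float64(91.0)), (381, np.float64(-58.6), np.float64(41.7), np.float64(90.5)), (387, np.float64(-58.3), np.float64(47.9), np.float64(78.5)), (393, np.float64(-56.6), np.float64(64.9), np.float64(2.9)), (399, np.float64(-56.6), np.float64(70.7), np.float64(1.9))]
```

Request:
step_arm:
  deltas:
    - [1.5, 0, 0, 0, 1]
    - [3.5, 0, 0, 0, 1]
    - [5.2, 0, 0, 0, 1]
    - [6.2, 0, 0, 0, 1]
    - [6.6, 0.1, 0, 0, 1]
    - [7.0, 0.2, 0, 0, 1]
    - [7.3, 0.3, 0, 0, 1]
    - [7.6, 0.4, 0, 0, 1]
    - [7.8, 0.5, 0, 0, 1]
    - [7.8, 0.5, 0, 0, 1]
  squeeze: 8

```text
t: 18.58
eef_pos: [0.5872, 0.2772, 0.1519]
ee_rot: [2.969, 1.569, -0.086]
force: [0.7, -4.7, 2.2]
width: 0.0499
```

```bash
python3 - <<'E'
from h import *
s=get_state(); T=toolT(s);print(s["t"],s["width"],T.round(4),s["force"],s["moment"]); f=grab_frame("wrist"); cv2.imwrite("pics/w14.png",f["pixels"][:,:,::-1])
f=grab_frame("side"); cv2.imwrite("pics/s14.png",cv2.resize(f["pixels"][150:400,200:420,::-1],None,fx=2.3,fy=2.3))
f=grab_frame("scene"); cv2.imwrite("pics/c14.png",cv2.resize(f["pixels"][200:380,300:480,::-1],None,fx=3,fy=3))
E
```

```text
18.5833 0.04994781839947985 [[ 1.300e-03  8.690e-02 -9.962e-01  5.872e-01]
 [-1.000e-04 -9.962e-01 -8.690e-02  2.772e-01]
 [-1.000e+00  2.000e-04 -1.300e-03  1.519e-01]
 [ 0.000e+00  0.000e+00  0.000e+00  1.000e+00]] [ 0.73897566 -4.70964189  2.17778496] [-1.61917454 -0.31943515 -0.00639166]
```

View pics/w14.png

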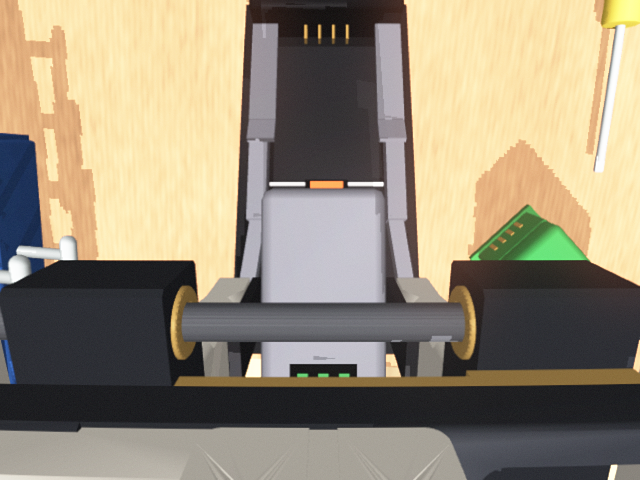

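View pics/c14.png

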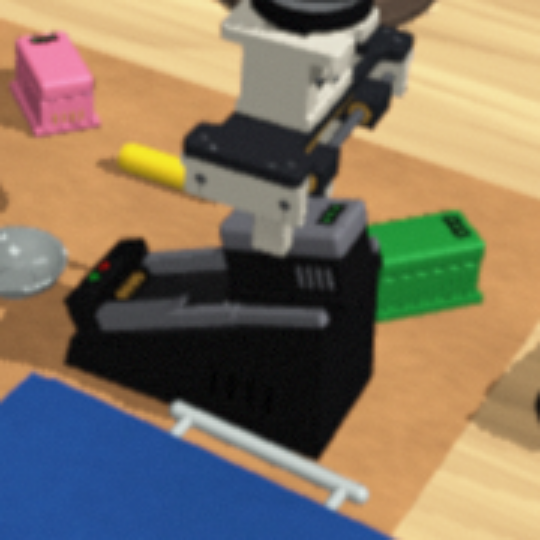

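Request:
step_arm:
  deltas:
    - [0.1, 0, 0, 0, 1]
    - [0.2, 0, 0, 0, 1]
    - [0.3, 0.1, 0, 0, 1]
    - [0.4, 0.1, 0, 0, 1]
    - [0.5, 0.2, 0, 0, 1]
    - [0.6, 0.2, 0, 0, 1]
    - [0.7, 0.2, 0, 0, 1]
    - [0.7, 0.2, 0, 0, 1]
    - [0.7, 0.2, 0, 0, 1]
    - [0.7, 0.2, 0, 0, 1]
  squeeze: 5

```text
t: 19.57
eef_pos: [0.5869, 0.2762, 0.1445]
ee_rot: [-2.517, 1.57, 0.712]
force: [0.0, -2.8, 4.4]
width: 0.0499
```

```bash
python3 - <<'E'
from h import *
s=get_state(); T=toolT(s);print(s["t"],s["width"],T[:3,3].round(4),s["force"],s["moment"]); f=grab_frame("wrist"); cv2.imwrite("pics/w15.png",f["pixels"][:,:,::-1])
f=grab_frame("scene"); cv2.imwrite("pics/c15.png",cv2.resize(f["pixels"][200:380,300:480,::-1],None,fx=3,fy=3))
E
```

```text
19.5667 0.04992562347839799 [0.5869 0.2762 0.1445] [ 0.0201066  -2.76744758  4.44839764] [-1.1688259  -0.14483359  0.00752682]
```

View pics/c15.png

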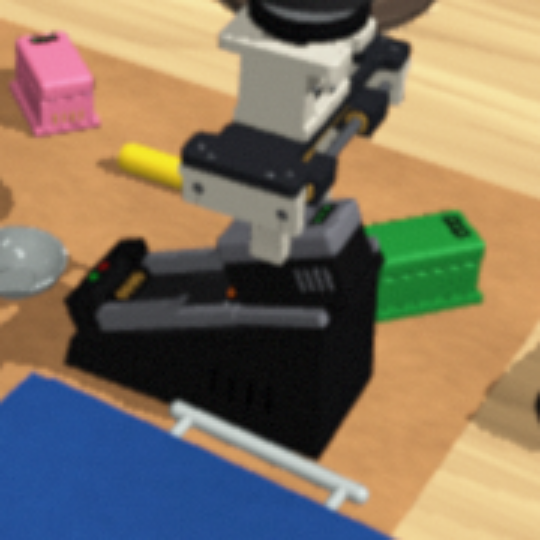

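Request:
step_arm:
  deltas:
    - [0, 0, 0, 0, 0.4]
    - [0, 0, 0, 0, 0.3]
    - [-0.3, 0, 0, 0, 0.2]
    - [-0.6, 0, 0, 0, 0.2]
    - [-0.6, 0, 0, 0, 0.2]
    - [-0.6, 0, 0, 0, 0.2]
    - [-0.6, 0, 0, 0, 0.2]
    - [-0.6, 0, 0, 0, 0.2]
    - [-0.6, 0, 0, 0, 0.2]
    - [-0.6, 0, 0, 0, 0.2]

```text
t: 20.5
eef_pos: [0.5867, 0.2759, 0.1501]
ee_rot: [0.212, 1.571, -2.843]
force: [0.6, 0.4, 0.2]
width: 0.0701
```

```bash
python3 - <<'E'
from h import *
s=get_state(); T=toolT(s);print(s["t"],s["width"],T[:3,3].round(4),s["force"],s["moment"]); f=grab_frame("wrist"); cv2.imwrite("pics/w16.png",f["pixels"][:,:,::-1])
f=grab_frame("scene"); cv2.imwrite("pics/c16.png",cv2.resize(f["pixels"][200:380,300:480,::-1],None,fx=3,fy=3))
W=cloud(f); P=W[masks_of("good_pack","scene")[0]["mask"]]
E
```

```text
20.5 0.07011836679148142 [0.5867 0.2759 0.1501] [0.57416884 0.35262636 0.15409658] [ 0.01781897  0.02886475 -0.00662885]
```

View pics/w16.png

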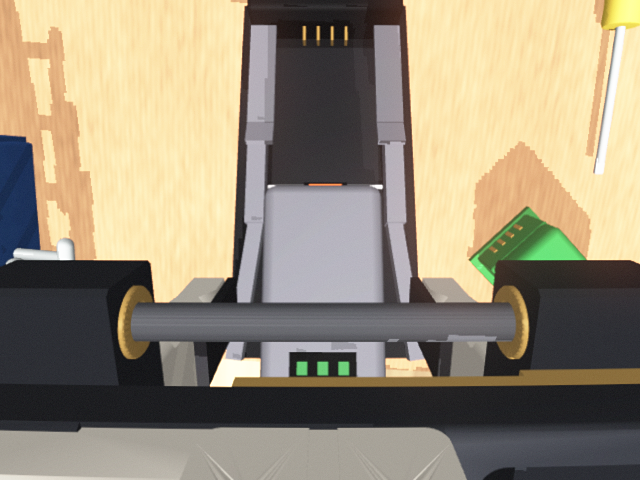

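View pics/c16.png

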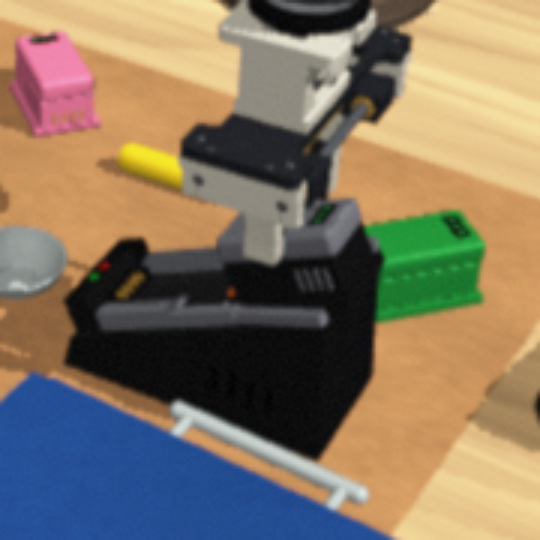

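Request:
step_arm:
  deltas:
    - [0, 0, 0, 0, 1]
    - [0, 0, 0, 0, 1]
    - [0, 0, 0, 0, 1]
    - [0, 0, 0, 0, 1]
    - [0, 0, 0, 0, 1]
    - [0.17, 0.36, 0, 0, 1]
    - [0.42, 0.91, 0, 0, 1]
    - [0.68, 1.45, 0, 0, 1]
    - [0.93, 2.0, 0, 0, 1]
    - [1.18, 2.54, 0, 0, 1]
  squeeze: 25

```text
t: 21.48
eef_pos: [0.589, 0.2496, 0.1381]
ee_rot: [1.105, 1.57, -1.949]
force: [0.4, -0.9, 1.0]
width: 0.0494
```

```bash
python3 - <<'E'
from h import *
s=get_state(); T=toolT(s);print(s["t"],s["width"],T.round(4),s["force"],s["moment"]); f=grab_frame("wrist"); cv2.imwrite("pics/w17.png",f["pixels"][:,:,::-1])
E
```

```text
21.4833 0.04941219688159957 [[-1.000e-04  8.690e-02 -9.962e-01  5.890e-01]
 [-3.000e-04 -9.962e-01 -8.690e-02  2.496e-01]
 [-1.000e+00  3.000e-04  1.000e-04  1.381e-01]
 [ 0.000e+00  0.000e+00  0.000e+00  1.000e+00]] [ 0.40411503 -0.89372389  1.02300142] [0.03228438 0.07893629 0.00668643]
```

View pics/w17.png

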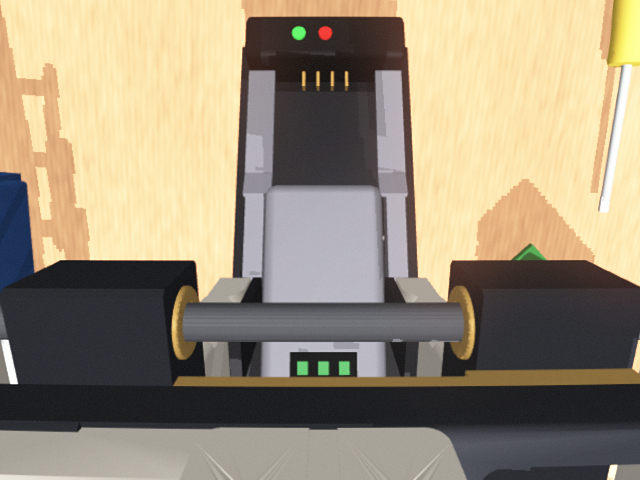

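Request:
step_arm:
  deltas:
    - [0.17, 0.36, 0, 0, 1]
    - [0.34, 0.72, 0, 0, 1]
    - [0.5, 1.08, 0, 0, 1]
    - [0.67, 1.45, 0, 0, 1]
    - [0.84, 1.81, 0, 0, 1]
    - [1.01, 2.17, 0, 0, 1]
    - [1.18, 2.54, 0, 0, 1]
    - [1.35, 2.9, 0, 0, 1]
    - [1.52, 3.26, 0, 0, 1]
    - [1.69, 3.62, 0, 0, 1]

```text
t: 22.37
eef_pos: [0.5922, 0.2142, 0.1214]
ee_rot: [-2.819, 1.571, 0.41]
force: [-0.2, -0.0, 2.2]
width: 0.0496
```

```bash
python3 - <<'E'
from h import *
s=get_state(); T=toolT(s);print(s["t"],s["width"],T[:3,3].round(4),s["force"],s["moment"]); f=grab_frame("wrist"); cv2.imwrite("pics/w18.png",f["pixels"][:,:,::-1])
f=grab_frame("scene"); cv2.imwrite("pics/c18.png",cv2.resize(f["pixels"][200:380,300:480,::-1],None,fx=3,fy=3))
E
```

```text
22.3667 0.04961525406562339 [0.5922 0.2142 0.1214] [-0.24076188 -0.04277829  2.22695374] [0.06066855 0.07331163 0.02432579]
```

View pics/w18.png

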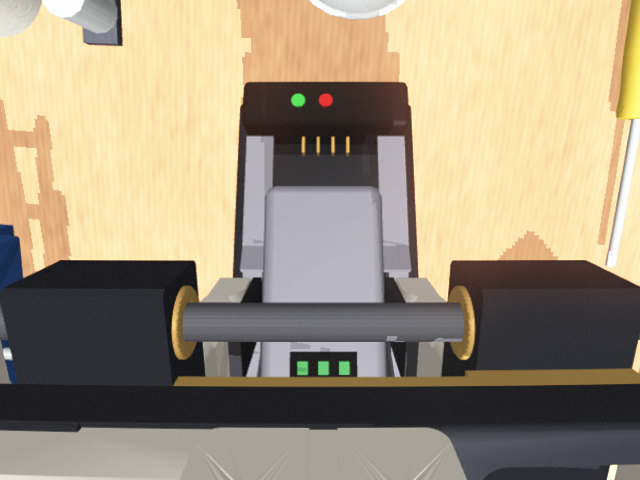

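View pics/c18.png

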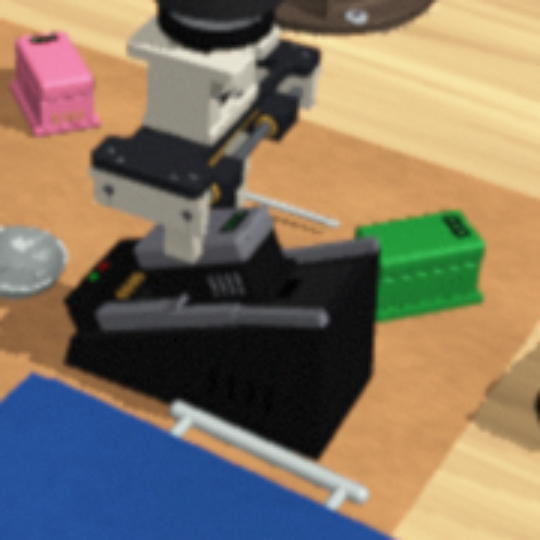

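Request:
step_arm:
  deltas:
    - [0.17, 0.36, 0, 0, 1]
    - [0.34, 0.72, 0, 0, 1]
    - [0.5, 1.08, 0, 0, 1]
    - [0.67, 1.45, 0, 0, 1]
    - [0.84, 1.81, 0, 0, 1]
    - [1.01, 2.17, 0, 0, 1]
    - [1.18, 2.54, 0, 0, 1]
    - [1.27, 2.72, 0, 0, 1]
    - [1.35, 2.9, 0, 0, 1]
    - [1.35, 2.9, 0, 0, 1]

```text
t: 23.3
eef_pos: [0.5948, 0.1851, 0.108]
ee_rot: [2.494, 1.571, -0.56]
force: [0.9, -1.7, 2.2]
width: 0.0493
```

```bash
python3 - <<'E'
from h import *
s=get_state(); T=toolT(s);print(s["t"],s["width"],T[:3,3].round(4),s["force"],s["moment"]); f=grab_frame("wrist"); cv2.imwrite("pics/w19.png",f["pixels"][:,:,::-1])
f=grab_frame("scene"); cv2.imwrite("pics/c19.png",cv2.resize(f["pixels"][200:380,300:480,::-1],None,fx=3,fy=3))
E
```

```text
23.3 0.0493029471526952 [0.5948 0.1851 0.108 ] [ 0.93259343 -1.70236841  2.18872552] [-0.29049676 -0.37742491  0.03321352]
```

View pics/w19.png

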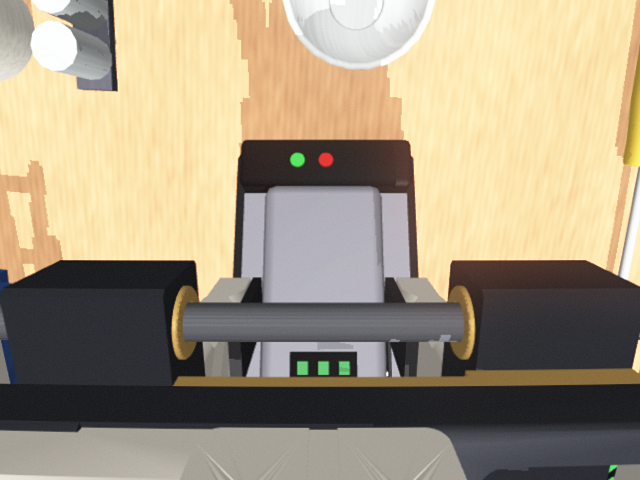

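View pics/c19.png

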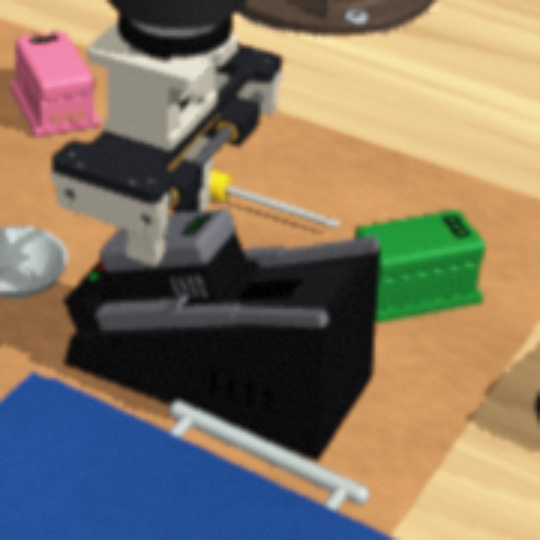

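Request:
step_arm:
  deltas:
    - [0.08, 0.18, 0, 0, 1]
    - [0.17, 0.36, 0, 0, 1]
    - [0.25, 0.54, 0, 0, 1]
    - [0.34, 0.72, 0, 0, 1]
    - [0.42, 0.9, 0, 0, 1]
    - [0.5, 1.08, 0, 0, 1]
    - [0.59, 1.26, 0, 0, 1]
    - [0.59, 1.26, 0, 0, 1]
    - [0.59, 1.26, 0, 0, 1]
    - [0.59, 1.26, 0, 0, 1]

```text
t: 24.23
eef_pos: [0.596, 0.1758, 0.1044]
ee_rot: [-2.247, 1.566, 0.983]
force: [-8.9, 9.7, 18.6]
width: 0.0496
```

```bash
python3 - <<'E'
from h import *
s=get_state(); T=toolT(s);print(s["t"],s["width"],T[:3,3].round(4),s["force"],s["moment"]); f=grab_frame("wrist"); cv2.imwrite("pics/w20.png",f["pixels"][:,:,::-1])
f=grab_frame("scene"); cv2.imwrite("pics/c20.png",cv2.resize(f["pixels"][240:360,310:430,::-1],None,fx=4.5,fy=4.5,interpolation=2))
E
```

```text
24.2333 0.04959858317191165 [0.596  0.1758 0.1044] [-8.87245422  9.71195501 18.62478199] [3.49524554 3.534217   0.08507215]
```

View pics/w20.png

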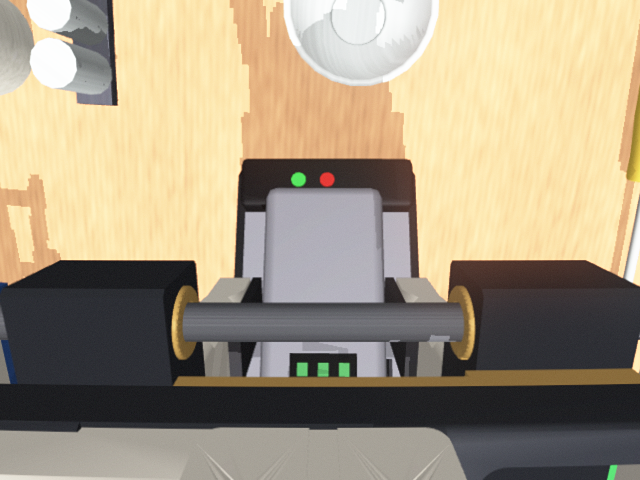

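View pics/c20.png

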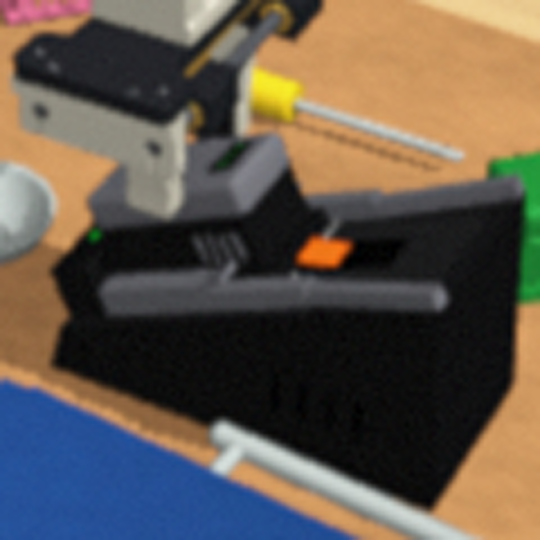

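Request:
step_arm:
  deltas:
    - [-0.2, -0.2, 0, 0, 0.3]
    - [-0.2, -0.2, 0, 0, 0.2]
    - [-0.2, -0.2, 0, 0, 0.1]
    - [-0.2, -0.2, 0, 0, 0.1]
    - [-1, -0.2, 0, 0, 0.1]
    - [-3, -0.2, 0, 0, 0.1]
    - [-6, -1, 0, 0, 0.1]
    - [-9, -4, 0, 0, 0]
    - [-12, -7, 0, 0, 0]
    - [-14, -9, 0, 0, 0]

```text
t: 25.17
eef_pos: [0.5884, 0.2641, 0.2455]
ee_rot: [-2.76, 1.568, 0.469]
force: [1.2, -0.6, 0.4]
width: 0.0869
```

```bash
python3 - <<'E'
from h import *
s=get_state(); T=toolT(s);print(s["t"],s["width"],T[:3,3].round(4),s["force"],s["moment"]); f=grab_frame("wrist"); cv2.imwrite("pics/w21.png",f["pixels"][:,:,::-1])
np.savez("f21.npz",**f,T=T); np.save("W21.npy",cloud(f,T))
f=grab_frame("scene"); cv2.imwrite("pics/c21.png",cv2.resize(f["pixels"][240:360,310:430,::-1],None,fx=4.5,fy=4.5,interpolation=2))
E
```

```text
25.1667 0.08694357443320111 [0.5884 0.2641 0.2455] [ 1.17480267 -0.555877    0.39375153] [ 0.07992131 -0.16743713  0.05099814]
```

View pics/w21.png

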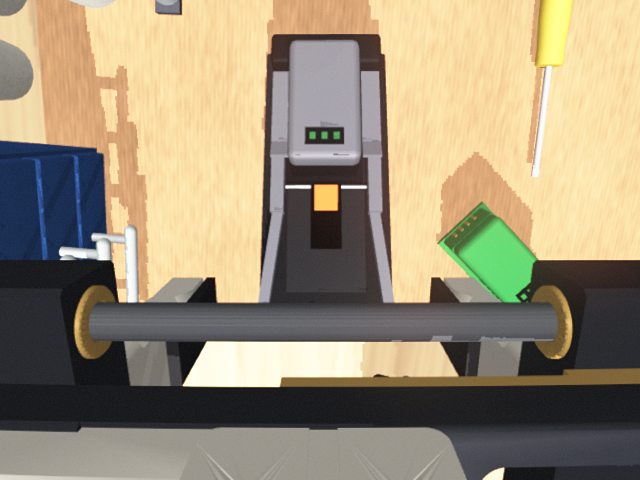

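View pics/c21.png

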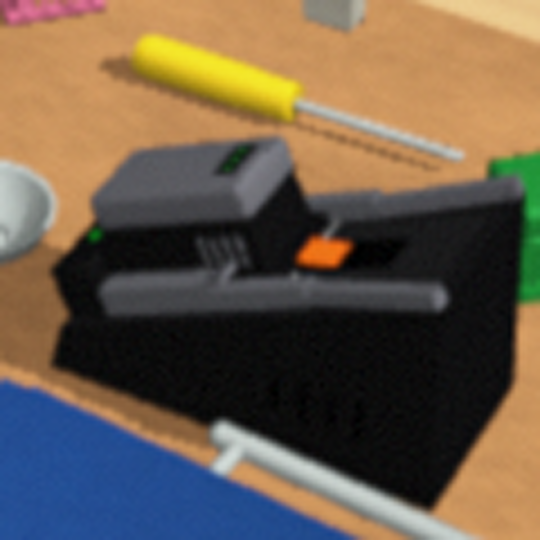

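```bash
python3 - <<'E'
from h import *
W=np.load("W21.npy"); d=np.load("f21.npz"); f={k:d[k] for k in d.files}; T=f["T"]
D=W[205:285,292:308].reshape(-1,3); D=D[D[:,2]>.02]; c=np.median(D,0)
Q=W[48:120,298:352].reshape(-1,3); Q=Q[Q[:,2]>.02]; c2=np.median(Q,0); vt=np.linalg.svd(Q-c2)[2];n=vt[2]*np.sign(vt[2][2])
print("pack tilt",np.degrees(np.arccos(n[2])),"az",np.degrees(np.arctan2(-n[1],-n[0])))
a=np.radians(94.9);k=np.radians(25); nn=np.array([-np.sin(k)*np.cos(a),-np.sin(k)*np.sin(a),np.cos(k)]); u=np.array([np.cos(k)*np.cos(a),np.cos(k)*np.sin(a),np.sin(k)])
print("height over deck mm",(c2-c)@nn*1000, "deck spread",np.std((D-c)@nn)*1000)
P=W.reshape(-1,3); K=P[(np.abs((P-c2)@nn)<.004)&(np.linalg.norm(P-c2,axis=1)<.07)]
s=(K-c2)@u; 
im=f["pixels"].astype(int); o=(im[...,0]>200)&(im[...,1]>100)&(im[...,1]<200)&(im[...,2]<90); o[:170]=0;o[220:]=0;o[:,:305]=0;o[:,345:]=0
C=W[o]; print("top s range",np.percentile(s,[1,99])*1000,"catch s",np.percentile((C-c2)@u*1000,[2,50,98]),"catch h",np.percentile((C-c)@nn*1000,[5,50,95]))
for cam in("scene","side"):
  g=grab_frame(cam); cv2.imwrite(f"pics/{cam}_end.png",g["pixels"][:,:,::-1])
E
```

```text
pack tilt 24.977063658769488 az 94.92565704680071
height over deck mm 55.5643638934157 deck spread 0.7030332345289291
top s range [-33.7693845   52.04091338] catch s [55.74270038 68.57806878 75.07515408] catch h [-0.77623617  0.67772101  4.47240969]
```

View pics/scene_end.png

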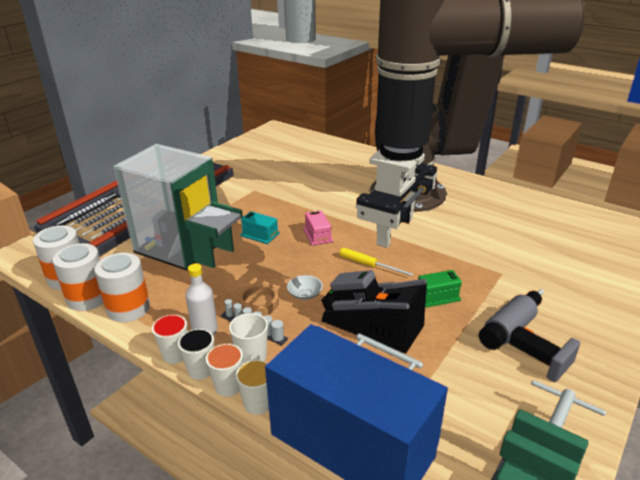

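View pics/side_end.png

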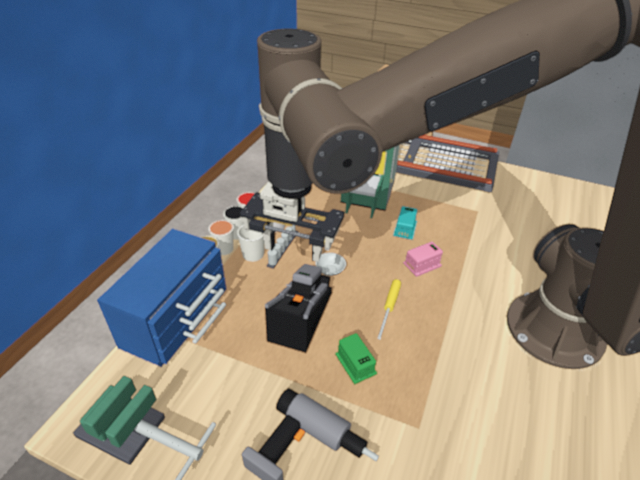

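Request:
step_arm:
  deltas:
    - [0, 0, 0, 0, 1]
    - [1, 0, 0, 0, 1]
    - [3, 0, 0, 0, 1]
    - [5, 0, 0, 0, 1]
    - [7, 0, 0, 0, 1]
    - [8.5, 0, 0, 0, 1]
    - [9.5, 0, 0, 0, 1]
    - [10, 0, 0, 0, 1]
    - [10.5, 0, 0, 0, 1]
    - [11, 0, 0, 0, 1]

```text
t: 26.2
eef_pos: [0.5883, 0.2626, 0.132]
ee_rot: [-2.95, 1.57, 0.278]
force: [-0.1, 0.3, 0.4]
width: 0.0268
```

Request:
step_arm:
  deltas:
    - [0, 0, 0, 0, 1]
    - [0, 0, 0, 0, 1]
    - [0, 0, 0, 0, 1]
    - [0, 0, 0, 0, 1]
    - [0, 0, 0, 0, 1]
    - [0, 0.5, 0, 0, 1]
    - [0, 1, 0, 0, 1]
    - [0, 1.5, 0, 0, 1]
    - [0, 2, 0, 0, 1]
    - [0, 2.5, 0, 0, 1]

```text
t: 27.03
eef_pos: [0.5901, 0.2371, 0.1321]
ee_rot: [0.634, 1.571, -2.42]
force: [0.1, -0.0, -0.2]
width: 0.0004
```

```bash
python3 - <<'E'
from h import *
s=get_state(); T=toolT(s);print(s["t"],s["width"],T[:3,3].round(4),s["force"],s["moment"]); f=grab_frame("wrist"); cv2.imwrite("pics/w22.png",f["pixels"][:,:,::-1])
f=grab_frame("scene"); cv2.imwrite("pics/c22.png",cv2.resize(f["pixels"][240:360,310:430,::-1],None,fx=4.5,fy=4.5,interpolation=2))
E
```

```text
27.0333 0.00038003787453615097 [0.5901 0.2371 0.1321] [ 0.14783323 -0.00097423 -0.18768129] [-0.01318196 -0.01529928 -0.01738372]
```

View pics/c22.png

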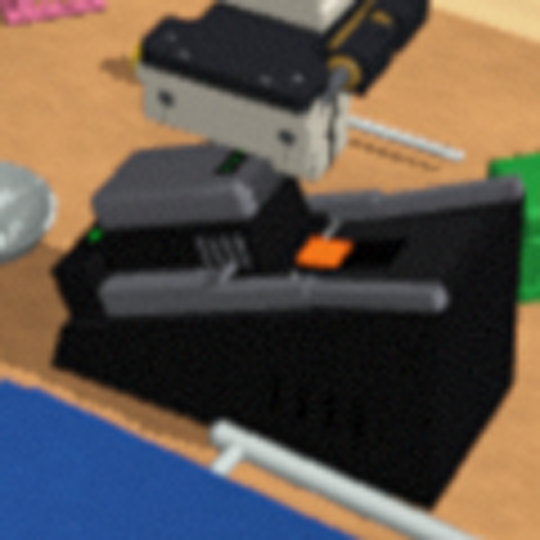

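Request:
step_arm:
  deltas:
    - [0, 0.3, 0, 0, 1]
    - [0, 0.6, 0, 0, 1]
    - [0, 0.9, 0, 0, 1]
    - [0, 1.2, 0, 0, 1]
    - [0, 1.2, 0, 0, 1]
    - [0, 1.2, 0, 0, 1]
    - [0, 1.2, 0, 0, 1]
    - [0, 1.2, 0, 0, 1]
    - [0, 1.2, 0, 0, 1]
    - [0, 1.2, 0, 0, 1]

```text
t: 27.97
eef_pos: [0.5911, 0.226, 0.1321]
ee_rot: [-2.507, 1.571, 0.722]
force: [-0.3, -0.1, 0.4]
width: 0.0003
```

Request:
step_arm:
  deltas:
    - [0, 0.1, 0, 0, 1]
    - [0, 0.2, 0, 0, 1]
    - [0, 0.3, 0, 0, 1]
    - [0, 0.4, 0, 0, 1]
    - [0, 0.5, 0, 0, 1]
    - [0, 0.6, 0, 0, 1]
    - [0, 0.7, 0, 0, 1]
    - [0, 0.7, 0, 0, 1]
    - [0, 0.7, 0, 0, 1]
    - [0, 0.7, 0, 0, 1]

```text
t: 28.8
eef_pos: [0.5917, 0.2189, 0.1321]
ee_rot: [3.05, 1.571, -0.004]
force: [-0.2, 0.1, -0.4]
width: 0.0002
```

Request:
step_arm:
  deltas:
    - [0, 0.1, 0, 0, 1]
    - [0, 0.2, 0, 0, 1]
    - [0, 0.3, 0, 0, 1]
    - [0, 0.4, 0, 0, 1]
    - [0, 0.5, 0, 0, 1]
    - [0, 0.6, 0, 0, 1]
    - [0, 0.6, 0, 0, 1]
    - [0, 0.6, 0, 0, 1]
    - [0, 0.6, 0, 0, 1]
    - [0, 0.6, 0, 0, 1]

```text
t: 29.63
eef_pos: [0.5922, 0.2129, 0.1321]
ee_rot: [1.962, 1.571, -1.092]
force: [-0.6, -0.2, 0.3]
width: 0.0006
```

```bash
python3 - <<'E'
from h import *
s=get_state(); T=toolT(s);print(s["t"],s["width"],T[:3,3].round(4),s["force"],s["moment"]); f=grab_frame("wrist"); cv2.imwrite("pics/w23.png",f["pixels"][:,:,::-1])
f=grab_frame("scene"); cv2.imwrite("pics/c23.png",cv2.resize(f["pixels"][240:360,310:430,::-1],None,fx=4.5,fy=4.5,interpolation=2))
E
```

```text
29.6333 0.0005640261715887373 [0.5922 0.2129 0.1321] [-0.57434017 -0.17113838  0.34011598] [ 0.02618215 -0.00231913 -0.03440503]
```

View pics/c23.png

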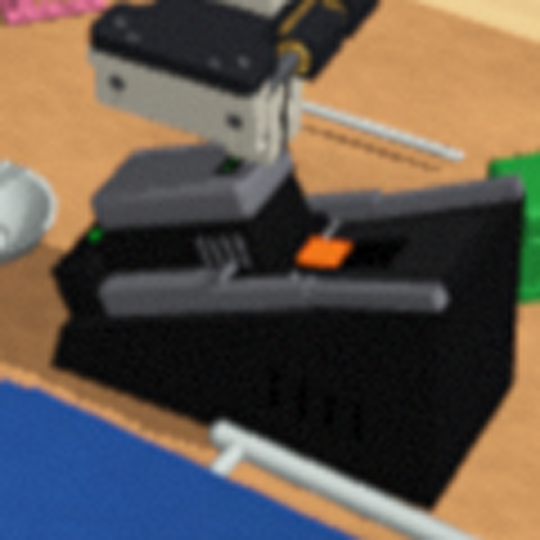

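View pics/w23.png

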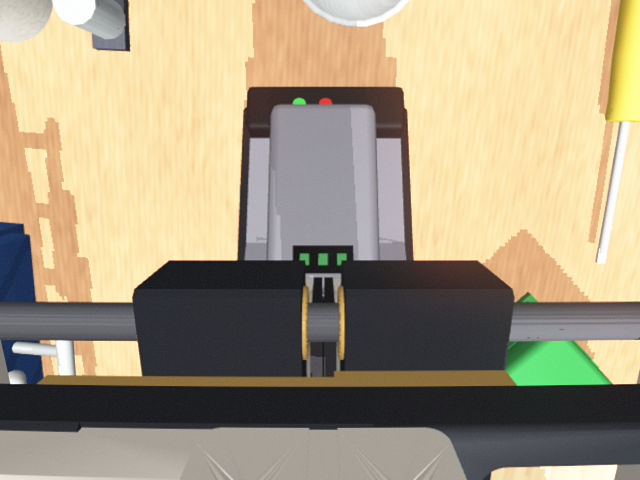

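Request:
step_arm:
  deltas:
    - [0, 0.1, 0, 0, 1]
    - [0, 0.2, 0, 0, 1]
    - [0, 0.3, 0, 0, 1]
    - [0, 0.4, 0, 0, 1]
    - [0, 0.5, 0, 0, 1]
    - [0, 0.5, 0, 0, 1]
    - [0, 0.5, 0, 0, 1]
    - [0, 0.5, 0, 0, 1]
    - [0, 0.5, 0, 0, 1]
    - [0, 0.5, 0, 0, 1]

```text
t: 30.57
eef_pos: [0.5927, 0.208, 0.1321]
ee_rot: [-0.285, 1.571, 2.944]
force: [0.1, 0.2, -0.9]
width: 0.0002
```

Request:
step_arm:
  deltas:
    - [0, 0.1, 0, 0, 1]
    - [0, 0.2, 0, 0, 1]
    - [0, 0.3, 0, 0, 1]
    - [0, 0.4, 0, 0, 1]
    - [0, 0.5, 0, 0, 1]
    - [0, 0.5, 0, 0, 1]
    - [0, 0.5, 0, 0, 1]
    - [0, 0.5, 0, 0, 1]
    - [0, 0.5, 0, 0, 1]
    - [0, 0.5, 0, 0, 1]

```text
t: 31.4
eef_pos: [0.5931, 0.203, 0.132]
ee_rot: [-0.145, 1.571, 3.084]
force: [0.2, 0.1, 0.2]
width: 0.0003
```

```bash
python3 - <<'E'
from h import *
s=get_state(); T=toolT(s);print(s["t"],s["width"],T[:3,3].round(4),s["force"],s["moment"]); f=grab_frame("wrist"); cv2.imwrite("pics/w24.png",f["pixels"][:,:,::-1])
f=grab_frame("scene"); cv2.imwrite("pics/c24.png",cv2.resize(f["pixels"][240:360,310:430,::-1],None,fx=4.5,fy=4.5,interpolation=2))
E
```

```text
31.4 0.00029177612426992865 [0.5931 0.203  0.132 ] [0.22254447 0.10578272 0.22736444] [ 0.0068242   0.02266899 -0.02619911]
```

View pics/c24.png

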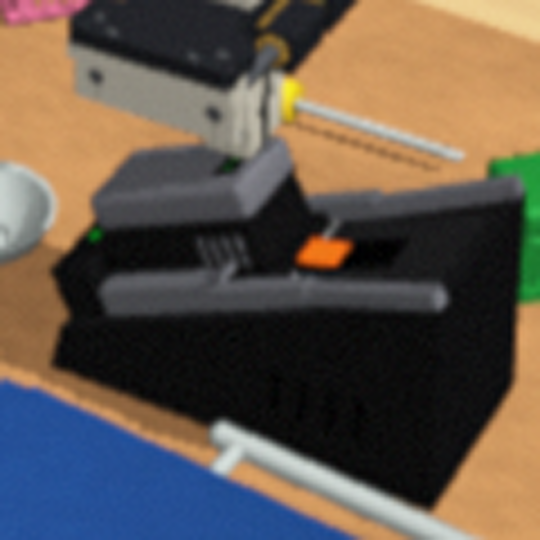

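```bash
python3 - <<'E'
from h import *
W=np.load("W21.npy")
for r in (45,100,150,158,162,166): print(r,W[r,325].round(4))
s=get_state();T=toolT(s); tip=T[:3,3]+T[:3,0]*.017
f=grab_frame("scene"); S=cloud(f); print("tip",tip,"tip px",proj(f,[tip,T[:3,3]]))
m=masks_of("good_pack","scene")
for k in m: 
  P=S[k["mask"]]; print(k["conf"],k["extent"],np.nanpercentile(P,[2,50,98],axis=0).round(3).tolist())
tail=np.array([.590,.2345,.083]); nn=np.array([.0361,-.421,.906]); print("tail bottom/top px",proj(f,[tail,tail+nn*.056,tail+nn*.05]), tail+nn*.056)
im=f["pixels"][:,:,::-1].copy()
for q in proj(f,[tip,T[:3,3],tail,tail+nn*.056]): cv2.circle(im,tuple(np.round(q).astype(int)),1,(255,255,0),-1)
cv2.imwrite("pics/c25.png",cv2.resize(im[230:350,310:430],None,fx=5,fy=5,interpolation=2))
E
```

```text
45 [0.5984 0.1376 0.1007]
100 [0.5952 0.1757 0.1179]
150 [0.5924 0.2083 0.133 ]
158 [0.592  0.2136 0.1314]
162 [0.5917 0.2167 0.1248]
166 [0.5913 0.2204 0.1102]
tip [0.59311792 0.20299243 0.11507114] tip px [[362.97047078 280.40211653]
 [363.23300069 273.8846793 ]]
0.94 [328.7, 270.2, 378.7, 303.2] [[0.572, 0.142, 0.066], [0.615, 0.197, 0.105], [0.624, 0.234, 0.133]]
0.92 [419.8, 270.1, 461.5, 313.6] [[0.377, 0.27, 0.002], [0.427, 0.314, 0.045], [0.465, 0.346, 0.059]]
0.59 [304.4, 213.0, 330.1, 243.6] [[0.334, -0.126, 0.004], [0.381, -0.066, 0.046], [0.407, -0.037, 0.059]]
0.58 [242.1, 213.8, 280.3, 241.2] [[0.425, -0.253, 0.003], [0.469, -0.202, 0.038], [0.481, -0.169, 0.059]]
0.57 [241.3, 281.8, 277.1, 316.0] [[0.635, -0.066, 0.001], [0.672, -0.025, 0.02], [0.719, 0.021, 0.029]]
tail bottom/top px [[375.95397181 296.94985866]
 [366.78340856 274.27252985]
 [367.77968817 276.73597436]] [0.5920216 0.210924  0.133736 ]
```

View pics/c25.png

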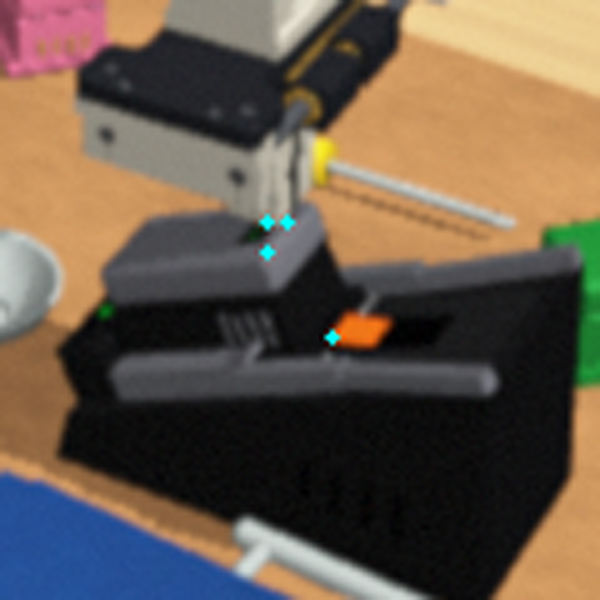

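Request:
step_arm:
  deltas:
    - [-0.4, 0, 0, 0, 1]
    - [-0.5, -1, 0, 0, 1]
    - [-0.5, -2.5, 0, 0, 1]
    - [-0.5, -4, 0, 0, 1]
    - [-0.3, -4.5, 0, 0, 1]
    - [0.3, -4.5, 0, 0, 1]
    - [0.8, -4.5, 0, 0, 1]
    - [1.2, -4.5, 0, 0, 1]
    - [1.2, -4.5, 0, 0, 1]
    - [1.2, -4.2, 0, 0, 1]

```text
t: 32.43
eef_pos: [0.5893, 0.2445, 0.1195]
ee_rot: [0.673, 1.57, -2.381]
force: [0.6, 0.6, -0.5]
width: 0.0004
```

Request:
step_arm:
  deltas:
    - [0, 0.2, 0, 0, 1]
    - [0, 0.4, 0, 0, 1]
    - [0, 0.6, 0, 0, 1]
    - [0, 0.8, 0, 0, 1]
    - [0, 1.0, 0, 0, 1]
    - [0, 1.2, 0, 0, 1]
    - [0, 1.4, 0, 0, 1]
    - [0, 1.5, 0, 0, 1]
    - [0, 1.5, 0, 0, 1]
    - [0, 1.5, 0, 0, 1]

```text
t: 33.27
eef_pos: [0.5908, 0.2298, 0.1201]
ee_rot: [-2.364, 1.571, 0.865]
force: [-0.8, -0.5, -0.1]
width: 0.0006
```

Request:
step_arm:
  deltas:
    - [0, 0.1, 0, 0, 1]
    - [0, 0.2, 0, 0, 1]
    - [0, 0.3, 0, 0, 1]
    - [0, 0.4, 0, 0, 1]
    - [0, 0.5, 0, 0, 1]
    - [0, 0.5, 0, 0, 1]
    - [0, 0.5, 0, 0, 1]
    - [0, 0.5, 0, 0, 1]
    - [0, 0.5, 0, 0, 1]
    - [0, 0.5, 0, 0, 1]

```text
t: 34.1
eef_pos: [0.5912, 0.225, 0.1201]
ee_rot: [-2.347, 1.571, 0.882]
force: [-0.2, 1.9, 0.9]
width: 0.0003
```

```bash
python3 - <<'E'
from h import *
s=get_state(); T=toolT(s);print(s["t"],T[:3,3].round(4),s["force"],s["moment"])
f=grab_frame("scene"); cv2.imwrite("pics/c26.png",cv2.resize(f["pixels"][230:350,310:430,::-1],None,fx=5,fy=5,interpolation=2))
E
```

```text
34.1 [0.5912 0.225  0.1201] [-0.24610478  1.94359998  0.89809318] [ 0.61515138  0.11695775 -0.01633631]
```

View pics/c26.png

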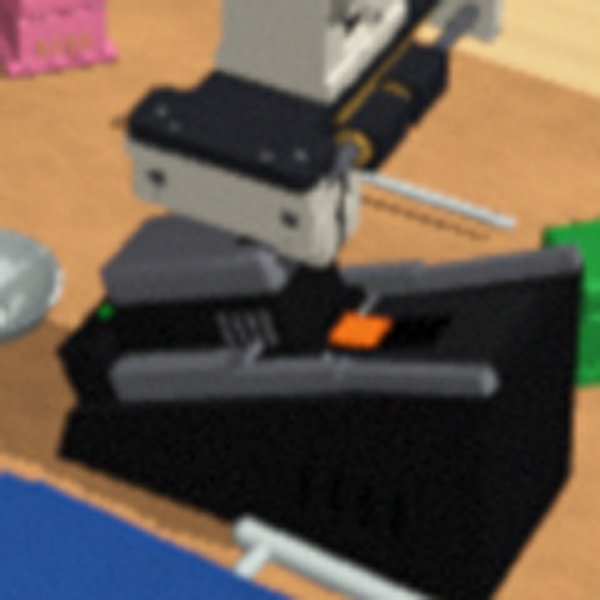

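Contact with the tail face, 2 N. Push slightly more to feel whether it is solid.

Request:
step_arm:
  deltas:
    - [0, 0.05, 0, 0, 1]
    - [0, 0.1, 0, 0, 1]
    - [0, 0.15, 0, 0, 1]
    - [0, 0.2, 0, 0, 1]
    - [0, 0.25, 0, 0, 1]
    - [0, 0.3, 0, 0, 1]
    - [0, 0.3, 0, 0, 1]
    - [0, 0.3, 0, 0, 1]
    - [0, 0.3, 0, 0, 1]
    - [0, 0.3, 0, 0, 1]

```text
t: 34.98
eef_pos: [0.592, 0.2231, 0.1212]
ee_rot: [-2.428, 1.568, 0.801]
force: [-3.1, 6.3, 6.8]
width: 0.0006
```

Request:
step_arm:
  deltas:
    - [0, -0.5, 0, 0, 1]
    - [0, -1.5, 0, 0, 1]
    - [-1, -3, 0, 0, 1]
    - [-3, -4, 0, 0, 1]
    - [-6, -4.5, 0, 0, 1]
    - [-9, -4.5, 0, 0, 1]
    - [-12, -4.5, 0, 0, 0.6]
    - [-13, -4.5, 0, 0, 0.3]
    - [-13, -4.5, 0, 0, 0]
    - [-13, -4.5, 0, 0, 0]

```text
t: 35.82
eef_pos: [0.5874, 0.2675, 0.2507]
ee_rot: [-2.428, 1.57, 0.802]
force: [-0.4, 0.1, -0.1]
width: 0.0213
```

```bash
python3 - <<'E'
from h import *
s=get_state(); T=toolT(s);print(s["t"],T[:3,3].round(4),s["force"]); f=grab_frame("wrist"); W=cloud(f,T)
P=W.reshape(-1,3); old=np.load("W21.npy").reshape(-1,3)
nn=np.array([.0361,-.421,.906]);u=np.array([-.0774,.903,.4226]); c=np.array([.5952,.1757,.1179])
for X in (old,P):
    K=X[(np.abs((X-c)@nn)<.004)&(np.abs(X[:,0]-.595)<.015)&(np.linalg.norm(X-c,axis=1)<.07)]; print(np.percentile((K-c)@u*1000,[1,99]), np.median((K-c)@nn)*1000)
cv2.imwrite("pics/w27.png",f["pixels"][:,:,::-1])
f=grab_frame("scene"); cv2.imwrite("pics/c27.png",cv2.resize(f["pixels"][130:370,110:430,::-1],None,fx=2.5,fy=2.5,interpolation=2))
E
```

```text
35.8167 [0.5874 0.2675 0.2507] [-0.35512063  0.09708652 -0.05590531]
[-46.20112058  39.81370679] 0.08991841577216075
[-45.63505273  39.84060542] 0.10104366407219566
```

View pics/w27.png

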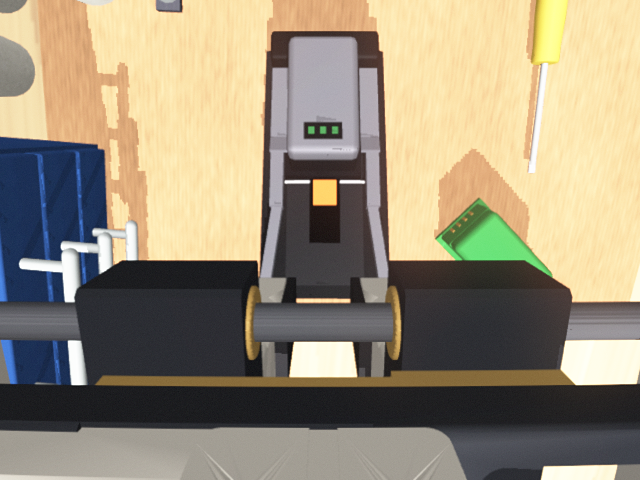

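View pics/c27.png

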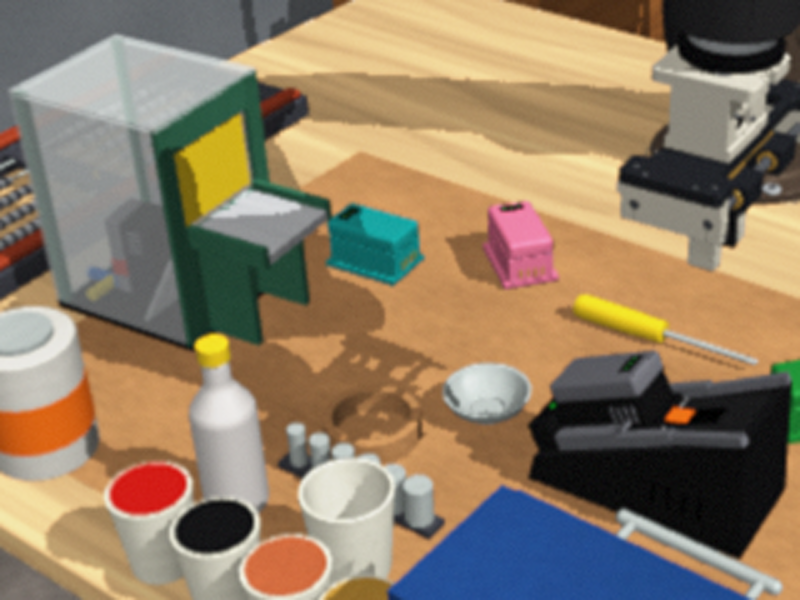

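The push did not move the battery, so it is against the stop. The catch is up behind it, the flap is shut with the worn battery inside, and the bystanders are in place.

```bash
python3 - <<'E'
from station import *
print(job_done())
E
```

```text
the job is handed in; nothing more can be done
None
```

Both batteries are where you asked, and I handed the job in at about 36 s of the 72 s allowed.

- **Worn battery:** I lifted it off the deck, set it down on the sill and pushed it in with closed fingers. The pictures show it lying inside the used-battery box with the flap shut.
- **Good battery:** I laid it on the upper deck, contacts first, and slid it down in the grip until it stopped against about 17 N. The orange catch stands up behind it.

**Last checks**
- The battery lies flat on the deck: tilt 25.0°, its top measured 55.6 mm above the deck against the nominal 56 mm.
- A push of about 6 N on its tail did not move it; its outline stayed within 0.6 mm.
- The bystanders in view showed no visible change, and the gripper is clear of everything.

**What did not go to plan**
- The first tail push made no contact: the closed fingertips sat higher than I had assumed and passed just above the battery, with no force felt. I lowered the fingers and repeated it.
- On release, the worn battery slid back a few centimetres on the sill before I pushed it in.

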